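Sweep the clamping nuts off the sorting tray into the bin

ROBOT

A 6-joint arm with a two-finger parallel gripper is mounted at the origin on the work surface. World frame = base frame: x ahead of the robot, y to its left, z up, the work surface at z = 0. Lengths are in mm, angles in rad, forces in N, time in s.
With the tool pointing down it reaches from about 250 to 800 mm from the base axis. Payload 3.9 kg.
Tool frame: the origin (TCP) lies midway between the tips of the shut fingers; the grasp point (between the pads) lies behind it (robot.tcp_to_grasp is the z of the grasp point in the tool frame, in mm); z points along the fingers, y is the direction in which the jaws open and shut (so a half turn about z gives the same grasp; the last joint's range is limited). The gripper opens to 85 mm and grips with 20 to 120 N. Pads are 22 mm wide; open, the fingers measure 114 mm over their backs; the gripper's body (76 mm by 85 mm) begins 54 mm behind the grasp point. The pads swing forward as they close: fully open they stand 13 mm farther back than shut.
Start: joints at [-1.236, 0.26, -0.138, 1.173, 0, 1.571], TCP at [172.5, -495.842, 231.304] pointing down, gripper open.
Joint ranges: [-2.78, 2.78], [-0.83, 1.72], [-1.28, 1.37], [-1.9, 2.12], [-1.57, 1.48], [-3.14, 3.14]. Speed limits (rad/s): [2.57, 2.57, 3.14, 3.14, 3.14, 3.14].

INTERFACE

Orientations are given as a unit quaternion [x, y, z, w].
In Python, from workcell import robot gives the robot as it stands.
- The arm moves only by the tool send_rows, never from a script. Its argument "rows" is a list of rows, each a list of 7 numbers: the shift along the tool's x, y, z in mm, then the turn, a rotation vector about the tool's x, y, z in degrees, then the closure, from -1 (fully open) to 1 (shut). In form: [[tx, ty, tz, wx, wy, wz, grip], ...]. A call has 1 to 12 rows; each row is the pose to reach, as a shift and turn from the pose measured when the call began, along the tool's axes at that moment; what a row does not reach only later rows make up. A row lasts 1/10 s, in which the tool goes at most 50 mm and 8.59 degrees, less where a joint would pass 70% of its speed; a pose out of reach is approached as far as the arm can. A call with a gripper value outside its range is refused whole. The fingers move at their own pace and stop on an object; "squeeze" is the grip in N (left out, the last holds). Time passes only in rows, so rows that repeat a pose let the fingers close. It gives the time, the measured TCP pose, the force and the opening at its end, in the units of the state.
- robot.get_obs(): the state, without advancing time (a new reading comes with each control period).
- robot.capture(name): name is "scene" or "top"; returns a dict with "frame" (420x560x3 uint8, red, green, blue), "intrinsics" (3x3 intrinsics, pixels), "cam_to_world" (4x4, takes a point from camera to world coordinates). Camera axes: x right, y down, z forward; pixel columns grow to the right and rows downward; lengths in mm; the calibration is good to about 2 mm. A picture is of the moment at which its call begins. There is no depth.
- robot.job_done(): hands the job in, once; it reports no verdict.
The state is a dict: "clock": time; "joints": joint angles; "joint_vel": joint speeds; "tau": joint torques, N m; "eef_pos": TCP position; "tool_rot": TCP orientation; "ft_force": force on the tool from outside, world axes, zero at the start; "wrist_torque": the same for the moment, N m; "gripper_width": finger opening in mm.
Only numpy, scipy, OpenCV 4.12 (cv2) and the standard library are available. Lean on these libraries where they do the work, as an engineer would, in place of code of your own. Each camera call takes 0.05 s, during which the arm holds its last target.

TASK

Clear the four loose nuts (two hex nuts and two T-slot nuts) off the sorting tray: sweep them along the deck with your fingertips and over the tray's open lip, so that all four drop into the grey bin below it. Only push them, do not pinch, pick up or carry any, and let none fall on the bench. Leave the step block and the bolt standing where they are on the tray, and do not shift the bin or anything else on the bench.

Things in the scene. Friction and masses are not known exactly. Their poses are not given: they have to be found in the camera images.
- tray: bare sheet-metal sorting tray on a grey stand, fixed. Deck 280 mm (x) by 260 mm (y), 85 mm above the bench, from y = -120 mm (open lip, no rim) to y = +140 mm; 2 mm rims 14 mm high on the other sides. Origin on the bench midway between the side rims; z up. Five lanes 50 mm apart run along its y: in any order each holds one nut, or the step block with the bolt behind it.
- tray_lip (a point): middle of the tray's open lip, at deck height (85 mm above the bench); axes as the tray's: -y points out over the bin.
- bin: open grey plastic shelf bin, loose, under the lip: outside 310 mm (its x) by 135 mm (its y), 62 mm high, walls and floor 3 mm, 0.4 kg. Origin at the middle of its underside, z up. Its rim is 23 mm below the deck; it reaches about 25 mm back under the lip and 110 mm out beyond it.
- hexnut_a_mid (a point): black steel hex nut lying flat, 30 mm across flats (35 mm across corners), 17 mm high, 20 mm hole, about 65 g; the point is its centre, 8.5 mm above its underside. It lies on the tray's deck, turned any way.
- hexnut_b_mid (a point): black steel hex nut lying flat, 30 mm across flats (35 mm across corners), 17 mm high, 20 mm hole, about 65 g; the point is its centre, 8.5 mm above its underside. It lies on the tray's deck, turned any way.
- tnut_a_mid (a point): black steel T-slot nut lying on its flange: square flange 32 x 32 x 12 mm with a narrower collar 20 x 32 x 10 mm on top, 22 mm high in all, about 130 g; the point is its centre, 11 mm above its underside. It lies on the tray's deck, turned up to 20 degrees from the tray's axes.
- tnut_b_mid (a point): black steel T-slot nut lying on its flange: square flange 32 x 32 x 12 mm with a narrower collar 20 x 32 x 10 mm on top, 22 mm high in all, about 130 g; the point is its centre, 11 mm above its underside. It lies on the tray's deck, turned up to 20 degrees from the tray's axes.
- hexnut_a: the hex nut of point hexnut_a_mid; origin at the middle of its underside, z along the hole.
- hexnut_b: the hex nut of point hexnut_b_mid; origin at the middle of its underside, z along the hole.
- tnut_a: the T-slot nut of point tnut_a_mid; origin at the middle of its underside, z up; the collar runs along its y.
- tnut_b: the T-slot nut of point tnut_b_mid; origin at the middle of its underside, z up; the collar runs along its y.
- step_block: black steel step block of a clamping kit standing on the tray in one of the five lanes: 28 mm (x) by 60 mm (y), a stair of eight steps that rises towards its +y from 9 to 45 mm, 0.28 kg. Origin at the middle of its underside. It stays.
- bolt: black steel hex bolt standing on its head on the tray, 50 to 62 mm behind the step block's middle (away from the lip): head 26 mm across flats and 10 mm high, shank 16 mm, 45 mm high in all. Origin at the middle of its underside, z up. It stays.
- jaw_part: machined aluminium part standing on a black 35 mm high base block to the left of the tray: block 55 x 50 x 50 mm with a toothed column, 143 mm high in all. Origin at the middle of its underside. Bystander.
- oil_can: steel oil can with a thin brass spout, 64 mm wide, 165 mm high, on the left of the bench. Origin at the middle of its underside. Bystander.
- deburr_tool: hand deburring tool like a screwdriver with a black handle, lying on the right of the bench. Bystander.
- chip_brush: chip brush with a wooden handle lying beyond the caliper. Bystander.
- caliper: caliper, 235 mm long, lying on the right of the bench beyond the bin. Bystander.

How it is judged (in metres and radians):
At the end, for the whole second after the job is handed in: All four nuts lie at rest in the bin, inside its walls and below its rim; the step block and the bolt stand upright on the tray within 15 mm of where they were; the bin stands flat within 20 mm of where it was (x of hexnut_a_mid in the frame of bin between -0.152 and 0.152 m and y of hexnut_a_mid in the frame of bin between -0.065 and 0.065 m and z of each of hexnut_a_mid, hexnut_b_mid, tnut_a_mid, tnut_b_mid in the frame of bin below 0.055 m and linear speed of each of hexnut_a, hexnut_b, tnut_a, tnut_b below 0.02 m/s and x of hexnut_b_mid in the frame of bin between -0.152 and 0.152 m and y of hexnut_b_mid in the frame of bin between -0.065 and 0.065 m and x of tnut_a_mid in the frame of bin between -0.152 and 0.152 m and y of tnut_a_mid in the frame of bin between -0.065 and 0.065 m and x of tnut_b_mid in the frame of bin between -0.152 and 0.152 m and y of tnut_b_mid in the frame of bin between -0.065 and 0.065 m and distance of each of step_block, bolt from where it was at the start of the episode below 0.015 m and angle between each of step_block, bolt's own z axis and vertical below 0.1 rad and angle between bin's own z axis and vertical below 0.06 rad and distance of bin from where it was at the start of the episode below 0.02 m); the robot touches nothing.
It fails at once if a nut is lifted (its middle more than 35 mm over the deck) or carried (its middle more than 45 mm past the lip and still above deck height) (height (world z) of any of hexnut_a_mid, hexnut_b_mid, tnut_a_mid, tnut_b_mid above 0.12 m or (y of hexnut_a_mid in the frame of tray_lip below -0.045 m and height (world z) of hexnut_a_mid above 0.085 m) or (y of hexnut_b_mid in the frame of tray_lip below -0.045 m and height (world z) of hexnut_b_mid above 0.085 m) or (y of tnut_a_mid in the frame of tray_lip below -0.045 m and height (world z) of tnut_a_mid above 0.085 m) or (y of tnut_b_mid in the frame of tray_lip below -0.045 m and height (world z) of tnut_b_mid above 0.085 m)).
It fails at once if a nut is pinched or crushed: more than 25 N between the fingers and a nut (contact force between the fingers and hexnut_a above 25 N or contact force between the fingers and hexnut_b above 25 N or contact force between the fingers and tnut_a above 25 N or contact force between the fingers and tnut_b above 25 N).
It fails at once if a nut falls on the bench instead of into the bin ((height (world z) of hexnut_a_mid below 0.05 m and (x of hexnut_a_mid in the frame of bin above 0.16 m or x of hexnut_a_mid in the frame of bin below -0.16 m or y of hexnut_a_mid in the frame of bin above 0.075 m or y of hexnut_a_mid in the frame of bin below -0.075 m)) or (height (world z) of hexnut_b_mid below 0.05 m and (x of hexnut_b_mid in the frame of bin above 0.16 m or x of hexnut_b_mid in the frame of bin below -0.16 m or y of hexnut_b_mid in the frame of bin above 0.075 m or y of hexnut_b_mid in the frame of bin below -0.075 m)) or (height (world z) of tnut_a_mid below 0.05 m and (x of tnut_a_mid in the frame of bin above 0.16 m or x of tnut_a_mid in the frame of bin below -0.16 m or y of tnut_a_mid in the frame of bin above 0.075 m or y of tnut_a_mid in the frame of bin below -0.075 m)) or (height (world z) of tnut_b_mid below 0.05 m and (x of tnut_b_mid in the frame of bin above 0.16 m or x of tnut_b_mid in the frame of bin below -0.16 m or y of tnut_b_mid in the frame of bin above 0.075 m or y of tnut_b_mid in the frame of bin below -0.075 m))).
It fails at once if the step block or the standing bolt is shoved more than 15 mm or tipped (distance of any of step_block, bolt from where it was at the start of the episode above 0.015 m or angle between any of step_block, bolt's own z axis and vertical above 0.35 rad).
It fails at once if the bin or something else on the bench is shoved more than 20 mm (distance of any of bin, jaw_part, oil_can, deburr_tool, chip_brush, caliper from where it was at the start of the episode above 0.02 m).
It also fails if it takes over 67 s, if anything falls off the work surface, if the arm or the gripper's body presses on something with over 40 N, if the wrist force passes 120 N, or if a joint passes its speed limit or range.

## Working session

There is one attempt and no reset: what is moved stays moved. The work goes in short steps, Python scripts to look and compute and a tool call to move; the robot and the scene stay as the last step left them, time stands still between calls to the robot, and variables do not carry over. Pictures are saved under pics/ and viewed, and the job is handed in when it is done.

Besides the shell and the picture viewer there is one more tool, called after "Request:" as name(argument=value, ...), one argument or row to a line, values as JSON. send_rows: Moves the arm, as the interface text tells. Its arguments: {"type":"object","properties":{"rows":{"type":"array"},"squeeze":{"type":"number"}},"required":["rows"]}

```bash
ls; mkdir -p pics; cat > h.py <<'E'
import numpy as np, cv2
from workcell import robot
def cap(n,f,s=None):
    d=robot.capture(n); im=np.asarray(d["frame"])[:,:,::-1].copy(); cv2.imwrite("pics/"+f+".png",im)
    np.savez("pics/"+f+".npz",im=im,K=np.array(d["intrinsics"]),T=np.array(d["cam_to_world"])); return im,np.array(d["intrinsics"]),np.array(d["cam_to_world"])
def ray(K,T,uv,z):
    d=T[:3,:3]@(np.linalg.inv(K)@np.array([uv[0],uv[1],1.0])); o=T[:3,3]
    return o+d*(z-o[2])/d[2]
def proj(K,T,p):
    q=np.linalg.inv(T)@np.append(p,1); q=K@q[:3]; return q[:2]/q[2]
E
python3 - <<'E'
from h import *
print(robot.get_obs(), robot.tcp_to_grasp)
for n in("scene","top"):
    im,K,T=cap(n,n+"0"); print(n,K,T)
E
```

```text
pics
{'clock': 0.0, 'joints': array([-1.23601576e+00,  2.60672179e-01, -1.39405364e-01,  1.17272124e+00,
        2.53121077e-06,  1.57081591e+00]), 'joint_vel': array([-1.28443746e-03, -1.14888167e-03, -4.74289100e-04, -5.58272526e-05,
        4.44463441e-04,  6.04737208e-04]), 'tau': array([-1.71250631e-03, -4.05676103e+01,  2.53923136e+01,  1.84666493e-02,
       -8.91408172e-05,  9.15048197e-07]), 'eef_pos': array([ 172.2627415 , -495.18311812,  230.45740573]), 'tool_rot': array([ 9.86024065e-01,  1.66599940e-01, -1.65575989e-04, -9.87442746e-04]), 'ft_force': array([ 0.82114322, -0.94034999, -0.03788617]), 'wrist_torque': array([-0.00744367, -0.03296505,  0.0211931 ]), 'gripper_width': 85.58158739422232} -18.700000000000003
scene [[408.44225429   0.         273.76199904]
 [  0.         408.44225429 208.44574795]
 [  0.           0.           1.        ]] [[-8.49118476e-01  4.42519165e-01 -2.88400072e-01  7.97226448e+02]
 [ 5.27956083e-01  7.27719384e-01 -4.37820594e-01  4.89367079e+02]
 [ 1.61303185e-02 -5.24024128e-01 -8.51550660e-01  9.88431564e+02]
 [ 0.00000000e+00  0.00000000e+00  0.00000000e+00  1.00000000e+00]]
top [[425.31350317   0.         276.81194419]
 [  0.         425.31350317 210.85402546]
 [  0.           0.           1.        ]] [[ 6.77722657e-03 -9.87754027e-01  1.55871906e-01  3.15240147e+02]
 [-9.99975258e-01 -6.40058033e-03  2.91816466e-03 -4.75148477e+00]
 [-1.88475824e-03 -1.55887827e-01 -9.87772966e-01  1.16219844e+03]
 [ 0.00000000e+00  0.00000000e+00  0.00000000e+00  1.00000000e+00]]
```

View pics/scene0.png

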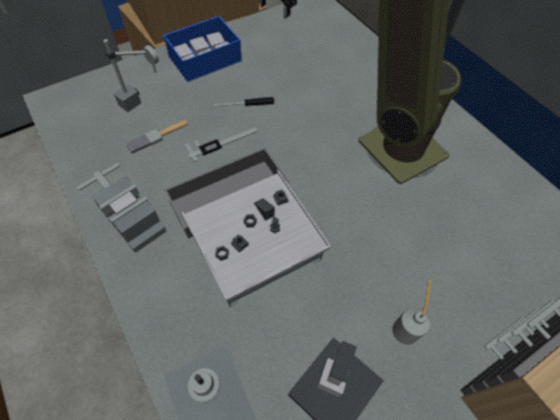

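View pics/top0.png

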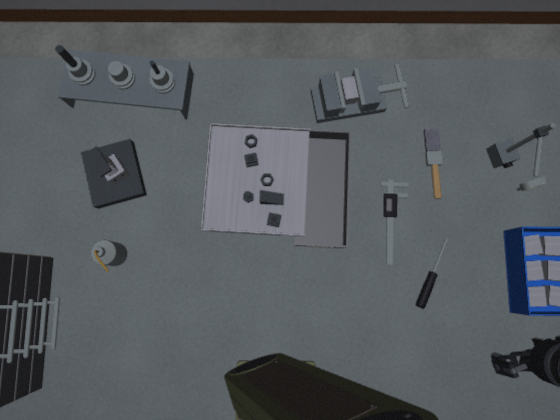

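The top view shows the tray's deck spanning columns 203–310 and rows 125–236, with the lip on the right at about column 307 and the bin at columns 295–348. Reading from the far side to the near side, the lanes hold:
- a hex nut at (251,141)
- a T-nut at (251,160)
- a hex nut at (267,180)
- the step block at (271,198), with the bolt at (248,197)
- a T-nut at (274,219)

Next I'll enlarge both views and measure.

```bash
python3 - <<'E'
from h import *
a=np.load("pics/top0.npz"); b=np.load("pics/scene0.npz")
c=cv2.resize(a["im"][115:255,195:355],None,fx=5,fy=4.28*5/4.28,interpolation=cv2.INTER_CUBIC)[:600]
c=cv2.resize(a["im"][118:255,195:355],(800,600*0+685),interpolation=cv2.INTER_CUBIC)
c=cv2.resize(a["im"][120:250,196:352],(720,600),interpolation=cv2.INTER_CUBIC)
cv2.imwrite("pics/topz.png",cv2.convertScaleAbs(c,alpha=1.8))
c=cv2.resize(b["im"][145:305,160:335],(656,600),interpolation=cv2.INTER_CUBIC)
cv2.imwrite("pics/scenez.png",cv2.convertScaleAbs(c,alpha=1.8))
E
```

```text
(no output)
```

View pics/topz.png

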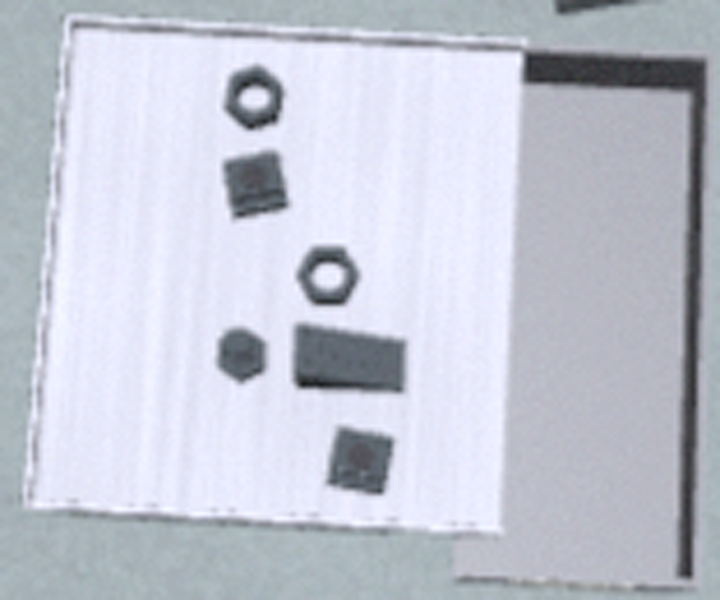

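View pics/scenez.png

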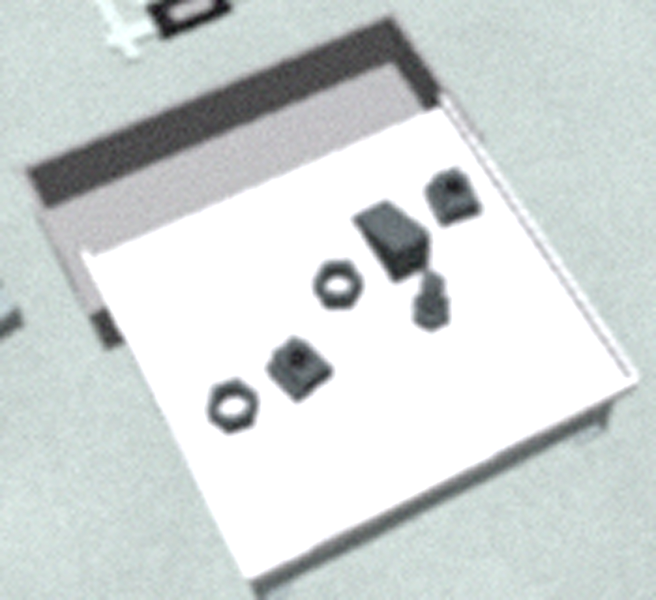

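Both enlargements show the four nuts, block and bolt clearly separated on the white deck. In topz the nuts are at (254,97), (255,183), (328,275) and (361,460), the block at (350,358) and the bolt at (242,354). I'll mask and triangulate from both views.

```bash
cat > meas.py <<'E'
from h import *
def blobs(im,hull):
    g=cv2.cvtColor(im,cv2.COLOR_BGR2GRAY); m=np.zeros_like(g); cv2.fillConvexPoly(m,hull.astype(np.int32),255)
    m=cv2.erode(m,np.ones((3,3)),iterations=2); w=np.median(g[m>0])
    d=((g<0.72*w)&(m>0)).astype(np.uint8)
    cs,_=cv2.findContours(d,cv2.RETR_EXTERNAL,cv2.CHAIN_APPROX_NONE); out=[]
    for c in cs:
        if cv2.contourArea(c)>25:
            h=cv2.convexHull(c); M=cv2.moments(h); out.append((M['m10']/M['m00'],M['m01']/M['m00'],cv2.contourArea(c),cv2.minAreaRect(c)))
    return out
def deck(im):
    g=cv2.cvtColor(im,cv2.COLOR_BGR2GRAY)
    return g
def tri(A,B,ua,ub):
    o=[];d=[]
    for (K,T),u in((A,ua),(B,ub)):
        v=T[:3,:3]@(np.linalg.inv(K)@np.array([u[0],u[1],1.])); d.append(v/np.linalg.norm(v)); o.append(T[:3,3])
    P=[np.eye(3)-np.outer(x,x) for x in d]
    x=np.linalg.solve(P[0]+P[1],P[0]@o[0]+P[1]@o[1]); return x,[np.linalg.norm(p@(x-q)) for p,q in zip(P,o)]
E
python3 - <<'E'
from meas import *
a=np.load("pics/top0.npz"); b=np.load("pics/scene0.npz")
s=720/156; t=600/130
def fz(p): return np.array([(p[0]+.5)/s-.5+196,(p[1]+.5)/t-.5+120])
s2=656/175;t2=600/160
def fs(p): return np.array([(p[0]+.5)/s2-.5+160,(p[1]+.5)/t2-.5+145])
# corners: far-lip, near-lip (deck height), bin outer corners
ct=[fz(p) for p in((523,45),(502,531))]; cs=[fs(p) for p in((85,255),(447,100))]
for p,q in zip(ct,cs): print("lip", tri((a["K"],a["T"]),(b["K"],b["T"]),p,q), ray(a["K"],a["T"],p,85), ray(b["K"],b["T"],q,85))
for p,q in zip([fz((706,60)),fz((692,578))],[fs((27,172)),fs((392,15))]):
    print("bin out",tri((a["K"],a["T"]),(b["K"],b["T"]),p,q), ray(a["K"],a["T"],p,62), ray(b["K"],b["T"],q,62))
for p in ((70,18),(28,507)): print("back rim", ray(a["K"],a["T"],fz(p),99))
for p in ((250,580),(637,378)): print("back rim s", ray(b["K"],b["T"],fs(p),99))
hull_t=np.array([fz(p) for p in((70,28),(522,50),(500,528),(32,500))])
hull_s=np.array([fs(p) for p in((90,260),(440,110),(625,372),(258,572))])
A=blobs(a["im"],hull_t);B=blobs(b["im"],hull_s)
for o in A: print("T",np.round(o[:3],1),np.round(o[3][1],1),round(o[3][2]),ray(a["K"],a["T"],o[:2],95).round(1))
for o in B: print("S",np.round(o[:3],1),ray(b["K"],b["T"],o[:2],95).round(1))
E
```

```text
lip (array([700.45552533, -83.64836125,  91.28931579]), [np.float64(1.3719929152107397), np.float64(1.371992915210724)]) [703.87949157 -84.98433611  85.        ] [698.81461075 -86.55156189  85.        ]
lip (array([420.97527637, -68.98386968,  90.96024381]), [np.float64(3.8857384083852384), np.float64(3.8857384083852304)]) [424.43606722 -72.02900392  85.        ] [415.83818442 -69.74920421  85.        ]
bin out (array([ 703.2721163 , -192.74121971,   57.11764473]), [np.float64(2.5099688120032044), np.float64(2.5099688120031964)]) [ 703.6811515  -193.53959408   62.        ] [ 702.04916625 -187.04005171   62.        ]
bin out (array([ 399.62238876, -178.5931063 ,   60.62119101]), [np.float64(2.0620114803179854), np.float64(2.062011480318019)]) [ 401.04682939 -179.79527539   62.        ] [ 398.85355687 -175.99393869   62.        ]
back rim [713.24157886 172.72753112  99.        ]
back rim [434.43676917 186.97679721  99.        ]
back rim s [713.46393636 180.11357798  99.        ]
back rim s [435.88443611 192.04185006  99.        ]
T [273.6 219.5 139. ] [12.7 12.6] 11 [461.3   6.5  95. ]
T [247.9 196.4  84. ] [11. 10.] 90 [520.4  72.4  95. ]
T [271.  197.7 271.5] [14. 23.] 90 [517.5  13.5  95. ]
T [266.5 179.5 111. ] [11. 13.] 90 [565.1  25.5  95. ]
T [250.9 159.6 134. ] [12.6 12.4] 79 [617.5  66.3  95. ]
T [250.7 140.9 115. ] [12. 13.] 0 [668.   67.7  95. ]
S [221.6 253.  139.5] [668.1  71.7  95. ]
S [239.2 243.  173. ] [618.9  70.2  95. ]
S [249.7 220.6 128.5] [565.4  29.1  95. ]
S [268.1 214.5 380. ] [516.5  37.9  95. ]
S [280.2 197.4 146.5] [462.5  10.   95. ]
```

```bash
cat > go.py <<'E'
from h import *
from scipy.spatial.transform import Rotation as R
import sys
L=np.array([560.7,-78.3]); ang=np.radians(-3.05); ex=np.array([np.cos(ang),np.sin(ang)]); ey=np.array([-ex[1],ex[0]])
Rt=R.from_matrix(np.column_stack([np.append(ey,0),np.append(ex,0),[0,0,-1]]))
o=robot.get_obs(); p=np.array(o["eef_pos"]); q=R.from_quat(o["tool_rot"])
d=p[:2]-L; print("clock",round(o["clock"],2),"tray xy",(d@ex).round(1),(d@ey).round(1),"z",p[2].round(1),"w",round(o["gripper_width"],1),"F",np.round(o["ft_force"],1),"j",np.round(o["joints"],2))
if len(sys.argv)>1:
    x,y,z=map(float,sys.argv[1:4]); t=np.append(L+x*ex+y*ey,z)
    print("shift",q.inv().apply(t-p).round(1),"turn",np.degrees((q.inv()*Rt).as_rotvec()).round(2),"world",t.round(1))
E
python3 go.py 99.3 198 230
```

```text
clock 0.1 tray xy -365.7 -437.0 z 230.5 w 85.3 F [ 0.1  0.9 -0.3] j [-1.24  0.26 -0.14  1.17 -0.    1.57]
shift [ 670.7 -411.9    1.3] turn [-9.000e-02 -6.000e-02 -6.777e+01] world [670.4 114.1 230. ]
```

Request:
send_rows(
  rows=[
    [20, -12, 0, 0, 0, -2, 0.7],
    [60, -37, 0, 0, 0, -6, 0.7],
    [100, -61, 0, 0, 0, -10, 0.7],
    [140, -86, 0, 0, 0, -14, 0.7],
    [182, -112, 0, 0, 0, -18, 0.7],
    [224, -138, 0, 0, 0, -22, 0.7],
    [266, -163, 0, 0, 0, -27, 0.7],
    [308, -189, 0, 0, 0, -31, 0.7],
    [350, -215, 0, 0, 0, -35, 0.7],
    [392, -241, 0, 0, 0, -40, 0.7],
    [434, -267, 0, 0, 0, -44, 0.7],
    [476, -292, 0, 0, 0, -48, 0.7],
  ],
  squeeze=20,
)

```text
clock: 1.3
eef_pos: [526.6, -61.1, 230.8]
tool_rot: [0.832, 0.555, -0.0, -0.001]
ft_force: [0.5, -0.9, 0.2]
gripper_width: 12.8
```

```bash
python3 go.py 99.3 198 150
```

```text
clock 1.3 tray xy -35.0 15.4 z 230.8 w 12.8 F [ 0.5 -0.9  0.2] j [-0.12  0.27 -0.13  1.18  0.    1.85]
shift [217.   65.5  80.9] turn [ -0.08  -0.07 -19.58] world [670.4 114.1 150. ]
```

Request:
send_rows(
  rows=[
    [40, 12, 0, 0, 0, -4, 0.7],
    [80, 24, 0, 0, 0, -8, 0.7],
    [120, 36, 5, 0, 0, -12, 0.7],
    [160, 48, 15, 0, 0, -16, 0.7],
    [200, 60, 30, 0, 0, -19.5, 0.7],
    [217, 65.5, 50, 0, 0, -19.5, 0.7],
    [217, 65.5, 70, 0, 0, -19.5, 0.7],
    [217, 65.5, 80, 0, 0, -19.5, 0.7],
    [217, 65.5, 80, 0, 0, -19.5, 0.7],
  ],
)

```text
clock: 2.2
eef_pos: [668.6, 113.7, 148.5]
tool_rot: [0.726, 0.688, -0.002, -0.002]
ft_force: [-0.4, -0.0, -0.2]
gripper_width: 12.6
```

```bash
python3 - <<'E'
from h import *
for n,r in(("top",(120,250,196,352)),("scene",(100,300,150,335))):
    im,K,T=cap(n,n+"1"); c=im[r[0]:r[1],r[2]:r[3]]; f=min(800/c.shape[1],600/c.shape[0])
    cv2.imwrite("pics/%s1z.png"%n,cv2.convertScaleAbs(cv2.resize(c,None,fx=f,fy=f,interpolation=cv2.INTER_CUBIC),alpha=1.6))
E
python3 go.py 99.3 198 91
```

```text
clock 2.3 tray xy 99.2 197.5 z 151.3 w 13.0 F [-0.2  0.8 -0.4] j [0.17 0.57 0.14 1.15 0.   1.79]
shift [ 0.4  0.2 60.3] turn [-0.08 -0.08 -0.11] world [670.4 114.1  91. ]
```

View pics/top1z.png

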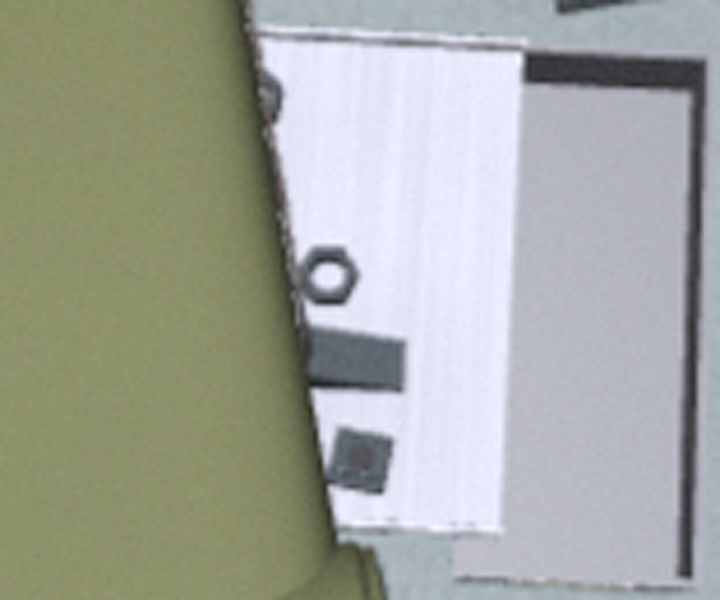

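View pics/scene1z.png

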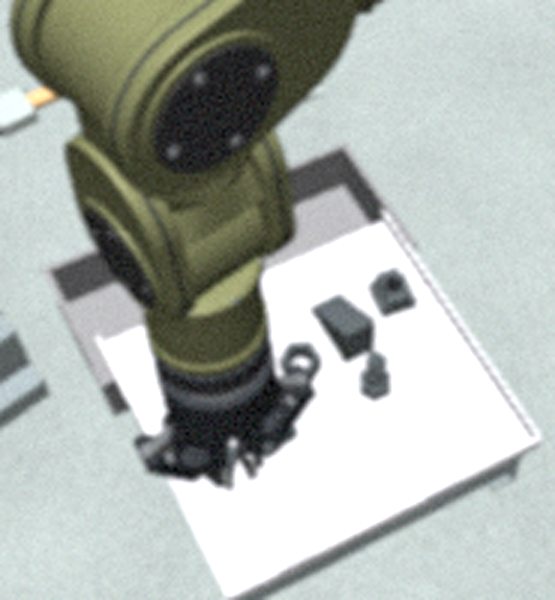

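The scene view shows the shut-ish fingers at crop (235,470) behind the far hex nut. The finger knuckles bulge sideways at (150,455) and (300,405), so I'll check that they clear the block and bolt.

```bash
python3 - <<'E'
from h import *
from scipy.spatial.transform import Rotation as R
o=robot.get_obs(); p=o["eef_pos"]; M=R.from_quat(o["tool_rot"]).as_matrix()
b=np.load("pics/scene1.npz"); K,T=b["K"],b["T"]
for c in((138,440),(145,470),(195,480),(228,487),(250,475),(262,450),(292,440),(310,400),(300,380)):
    u=((c[0]+.5)/3-.5+150,(c[1]+.5)/3-.5+100)
    d=T[:3,:3]@(np.linalg.inv(K)@np.array([u[0],u[1],1])); o_=T[:3,3]
    for off in(0,11):
        n=M[:,0]; s=((p+off*n-o_)@n)/(d@n); X=M.T@(o_+s*d-p); print(c,off,"tool y,z",X[1:].round(1),end=" | ")
    print()
c=b["im"][195:270,185:265]; cv2.imwrite("pics/s1grip.png",cv2.convertScaleAbs(cv2.resize(c,(640,600),interpolation=cv2.INTER_CUBIC),alpha=2.2))
E
```

```text
(138, 440) 0 tool y,z [  58.6 -110.6] | (138, 440) 11 tool y,z [  59.9 -131.4] | 
(145, 470) 0 tool y,z [ 60.5 -66.1] | (145, 470) 11 tool y,z [ 61.8 -88.3] | 
(195, 480) 0 tool y,z [ 28.8 -16.7] | (195, 480) 11 tool y,z [ 31.  -40.2] | 
(228, 487) 0 tool y,z [ 5.8 20. ] | (228, 487) 11 tool y,z [ 8.7 -4.6] | 
(250, 475) 0 tool y,z [-12.8  17.6] | (250, 475) 11 tool y,z [-9.5 -6.9] | 
(262, 450) 0 tool y,z [-25.1 -13.7] | (262, 450) 11 tool y,z [-21.4 -37.4] | 
(292, 440) 0 tool y,z [-49.7  -6.9] | (292, 440) 11 tool y,z [-45.3 -30.7] | 
(310, 400) 0 tool y,z [-66.5 -55.6] | (310, 400) 11 tool y,z [-61.6 -78. ] | 
(300, 380) 0 tool y,z [-59.8 -90.8] | (300, 380) 11 tool y,z [ -55.1 -112.2] |
```

View pics/s1grip.png

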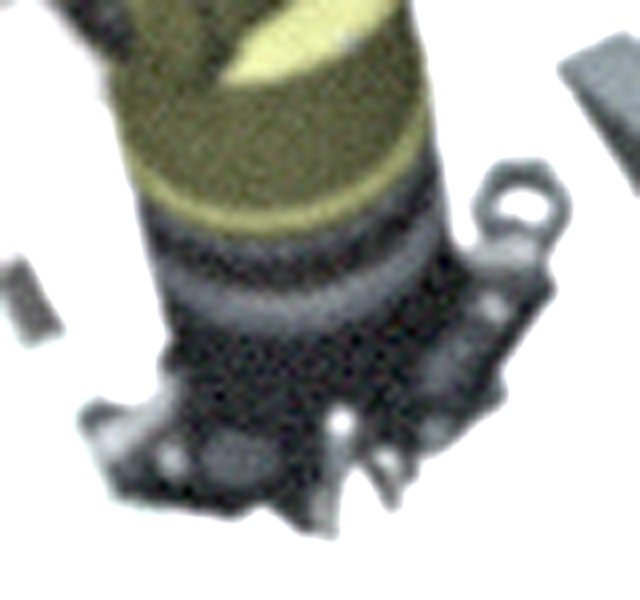

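Request:
send_rows(
  rows=[
    [0, 0, 15, 0, 0, 0, 0.7],
    [0, 0, 30, 0, 0, 0, 0.7],
    [0, 0, 42, 0, 0, 0, 0.7],
    [0, 0, 50, 0, 0, 0, 0.7],
    [0, 0, 55, 0, 0, 0, 0.7],
    [0, 0, 58, 0, 0, 0, 0.7],
    [0, 0, 58, 0, 0, 0, 0.7],
  ],
)

```text
clock: 3.0
eef_pos: [670.2, 113.7, 93.2]
tool_rot: [0.726, 0.687, 0.0, -0.001]
ft_force: [-0.4, -0.6, -0.4]
gripper_width: 12.7
```

```bash
python3 - <<'E'
from h import *
im,K,T=cap("scene","s2")
c=im[195:270,185:265]; cv2.imwrite("pics/s2grip.png",cv2.convertScaleAbs(cv2.resize(c,(640,600),interpolation=cv2.INTER_CUBIC),alpha=2.2))
E
python3 go.py 99.3 -2 92
```

```text
clock 3.05 tray xy 99.3 197.6 z 93.6 w 13.0 F [-0.  -0.6 -0.1] j [0.17 0.6  0.05 1.02 0.   1.79]
shift [-199.6    0.4    1.3] turn [-0.05 -0.09 -0.11] world [659.8 -85.6  92. ]
```

View pics/s2grip.png

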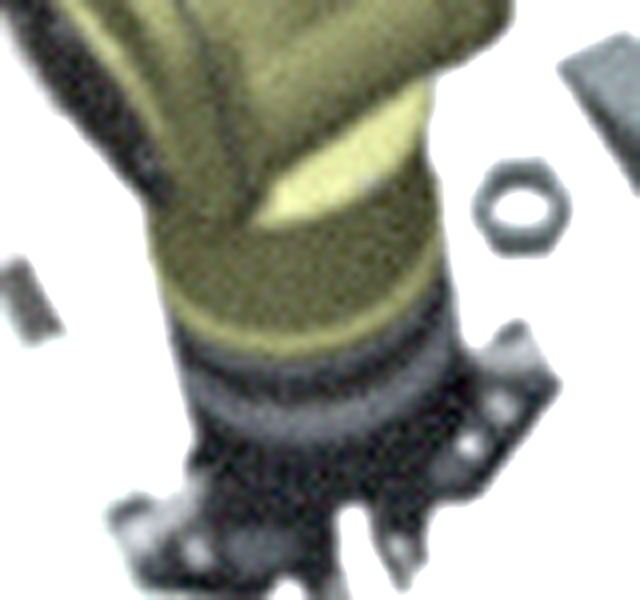

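Request:
send_rows(
  rows=[
    [-2, 0, 2, 0, 0, 0, 0.7],
    [-6, 0, 3, 0, 0, 0, 0.7],
    [-9, 0, 3, 0, 0, 0, 0.7],
    [-12, 0, 3, 0, 0, 0, 0.7],
    [-15, 0, 3, 0, 0, 0, 0.7],
    [-18, 0, 3, 0, 0, 0, 0.7],
    [-21, 0, 3, 0, 0, 0, 0.7],
    [-25, 0, 3, 0, 0, 0, 0.7],
    [-30, 0, 3, 0, 0, 0, 0.7],
    [-36, 0, 3, 0, 0, 0, 0.7],
    [-42, 0, 3, 0, 0, 0, 0.7],
    [-48, 0, 3, 0, 0, 0, 0.7],
  ],
)

```text
clock: 4.25
eef_pos: [667.7, 65.2, 90.5]
tool_rot: [0.726, 0.687, 0.0, -0.001]
ft_force: [0.4, 1.3, 0.4]
gripper_width: 12.7
```

```bash
python3 - <<'E'
from h import *
im,K,T=cap("scene","s3")
c=im[170:290,165:325]; cv2.imwrite("pics/s3z.png",cv2.convertScaleAbs(cv2.resize(c,(800,600),interpolation=cv2.INTER_CUBIC),alpha=2))
E
python3 go.py 99.3 -2 91
```

```text
clock 4.3 tray xy 99.2 147.9 z 90.5 w 12.7 F [-0.8 -0.1  0.7] j [0.1  0.59 0.01 1.   0.   1.72]
shift [-149.9    0.6   -0.6] turn [-0.06 -0.03 -0.18] world [659.8 -85.6  91. ]
```

View pics/s3z.png

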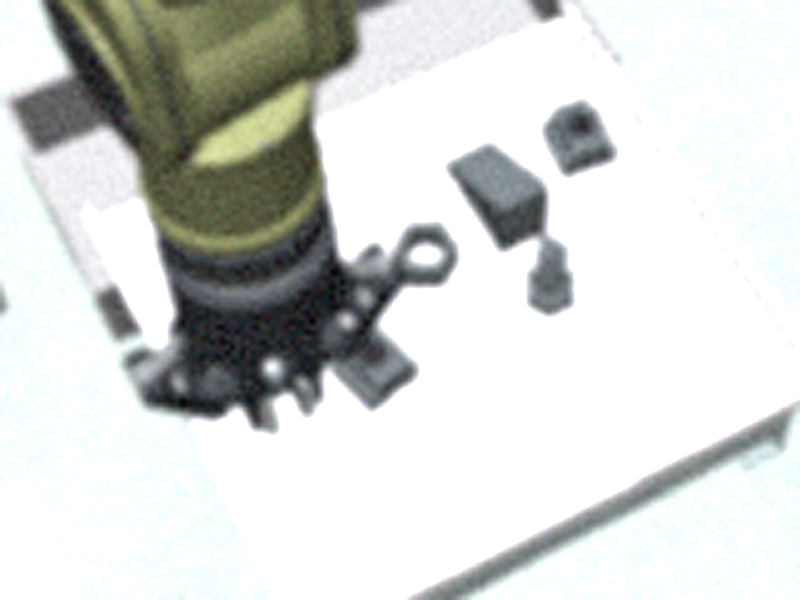

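The nut is hidden in front of the fingers, and the T-nut next to it at (378,370) hasn't moved. I'll continue the push.

Request:
send_rows(
  rows=[
    [-5, 0, 0, 0, 0, 0, 0.7],
    [-11, 0, 0, 0, 0, 0, 0.7],
    [-17, 0, 0, 0, 0, 0, 0.7],
    [-23, 0, 0, 0, 0, 0, 0.7],
    [-29, 0, 0, 0, 0, 0, 0.7],
    [-35, 0, 0, 0, 0, 0, 0.7],
    [-41, 0, 0, 0, 0, 0, 0.7],
    [-47, 0, 0, 0, 0, 0, 0.7],
    [-53, 0, 0, 0, 0, 0, 0.7],
    [-59, 0, 0, 0, 0, 0, 0.7],
    [-65, 0, 0, 0, 0, 0, 0.7],
    [-71, 0, 0, 0, 0, 0, 0.7],
  ],
)

```text
clock: 5.5
eef_pos: [663.6, -7.2, 90.5]
tool_rot: [0.727, 0.687, -0.0, -0.001]
ft_force: [0.2, 1.1, 0.4]
gripper_width: 12.9
```

```bash
python3 - <<'E'
from h import *
im,K,T=cap("scene","s4")
c=im[170:290,165:325]; cv2.imwrite("pics/s4z.png",cv2.convertScaleAbs(cv2.resize(c,(800,600),interpolation=cv2.INTER_CUBIC),alpha=2))
im,K,T=cap("top","t4")
c=im[120:250,196:352]; cv2.imwrite("pics/t4z.png",cv2.convertScaleAbs(cv2.resize(c,(720,600),interpolation=cv2.INTER_CUBIC),alpha=2))
E
python3 go.py 99.3 -2 91
```

```text
clock 5.6 tray xy 98.9 75.9 z 90.5 w 13.2 F [-0.1 -0.3 -0. ] j [-0.01  0.58 -0.01  0.99  0.    1.62]
shift [-77.9   0.7  -0.5] turn [-0.06 -0.01 -0.23] world [659.8 -85.6  91. ]
```

View pics/s4z.png

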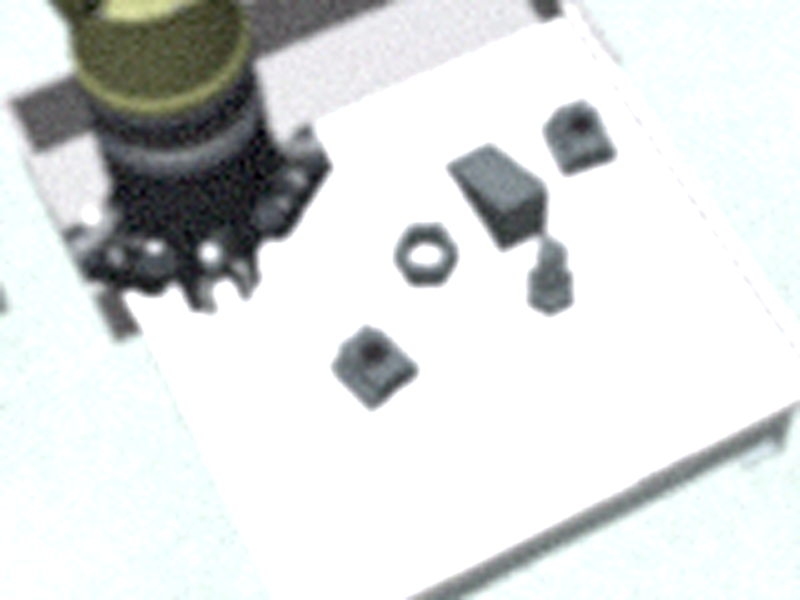

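View pics/t4z.png

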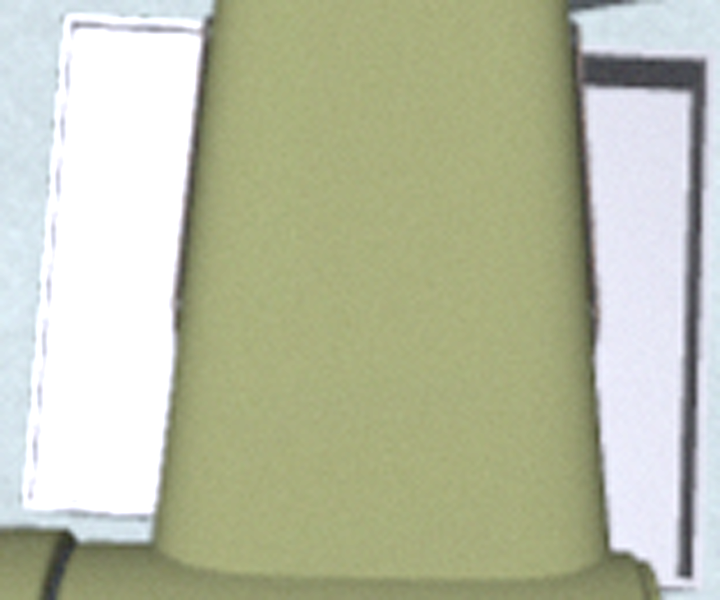

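The scene view shows nothing left behind the fingers, so the hex nut must be ahead of them. The other pieces are in place: T-nut (375,368), hex (427,255), block (500,195), bolt (552,275). I'll finish this lane.

Request:
send_rows(
  rows=[
    [-5, 0, 0, 0, 0, 0, 0.7],
    [-11, 0, 0, 0, 0, 0, 0.7],
    [-17, 0, 0, 0, 0, 0, 0.7],
    [-23, 0, 0, 0, 0, 0, 0.7],
    [-29, 0, 0, 0, 0, 0, 0.7],
    [-35, 0, 0, 0, 0, 0, 0.7],
    [-40, 0, 0, 0, 0, 0, 0.7],
    [-45, 0, 0, 0, 0, 0, 0.7],
    [-50, 0, 0, 0, 0, 0, 0.7],
    [-55, 0, 0, 0, 0, 0, 0.7],
    [-60, 0, 0, 0, 0, 0, 0.7],
    [-65, 0, 0, 0, 0, 0, 0.7],
  ],
)

```text
clock: 6.8
eef_pos: [659.7, -73.1, 90.4]
tool_rot: [0.727, 0.687, -0.0, -0.0]
ft_force: [-0.1, -0.1, 0.6]
gripper_width: 12.8
```

Request:
send_rows(
  rows=[
    [-4, 0, 0, 0, 0, 0, 0.7],
    [-8, 0, 0, 0, 0, 0, 0.7],
    [-12, 0, 0, 0, 0, 0, 0.7],
    [-15, 0, 0, 0, 0, 0, 0.7],
    [-15, 0, 0, 0, 0, 0, 0.7],
    [-15, 0, 0, 0, 0, 0, 0.7],
  ],
)

```text
clock: 7.4
eef_pos: [658.9, -88.0, 90.4]
tool_rot: [0.727, 0.687, -0.0, -0.0]
ft_force: [0.9, -0.0, -1.3]
gripper_width: 13.1
```

```bash
python3 - <<'E'
from h import *
im,K,T=cap("scene","s5")
c=im[150:290,165:335]; cv2.imwrite("pics/s5z.png",cv2.convertScaleAbs(cv2.resize(c,(728,600),interpolation=cv2.INTER_CUBIC),alpha=2))
im,K,T=cap("top","t5")
c=im[120:250,196:352]; cv2.imwrite("pics/t5z.png",cv2.convertScaleAbs(cv2.resize(c,(720,600),interpolation=cv2.INTER_CUBIC),alpha=2))
E
python3 go.py 49.6 194 140
```

```text
clock 7.5 tray xy 98.5 -4.4 z 90.4 w 12.7 F [-0.2 -0.4  0.2] j [-0.13  0.58 -0.    0.99  0.    1.5 ]
shift [198.2 -49.8 -49.5] turn [-0.07 -0.01 -0.23] world [620.6 112.8 140. ]
```

View pics/s5z.png

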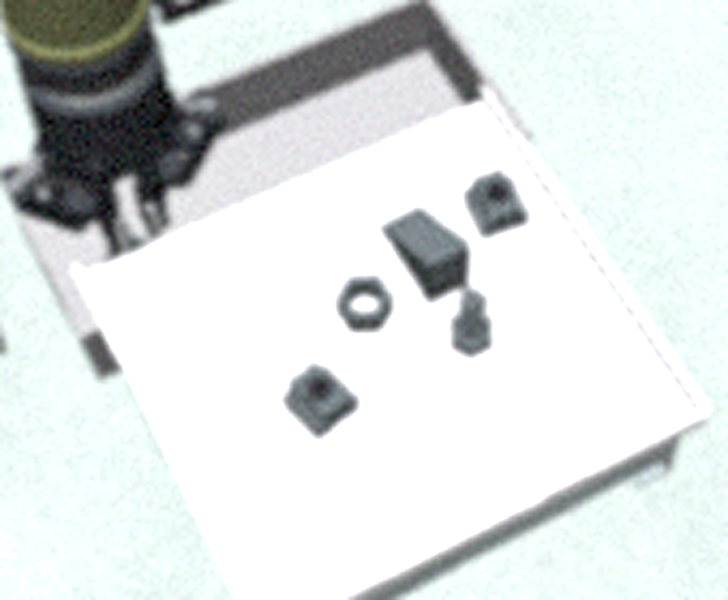

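View pics/t5z.png

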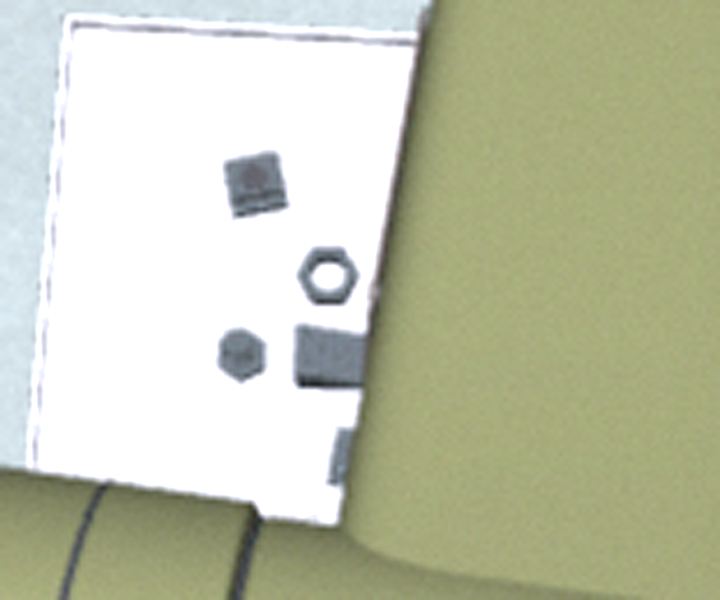

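The far hex lane is clear and the fingers stand at the lip at (130,240) in the scene crop. The remaining pieces haven't moved. I'll lift and go behind T-nut 2 in lane +50.

Request:
send_rows(
  rows=[
    [0, 0, -15, 0, 0, 0, 0.7],
    [10, -3, -40, 0, 0, 0, 0.7],
    [40, -10, -55, 0, 0, 0, 0.7],
    [80, -20, -55, 0, 0, 0, 0.7],
    [120, -30, -55, 0, 0, 0, 0.7],
    [160, -41, -55, 0, 0, 0, 0.7],
    [190, -50, -50, 0, 0, 0, 0.7],
    [199, -50, -35, 0, 0, 0, 0.7],
    [199, -50, -20, 0, 0, 0, 0.7],
    [199, -50, -8, 0, 0, 0, 0.7],
    [199, -50, -2, 0, 0, 0, 0.7],
    [199, -50, -1, 0, 0, 0, 0.7],
  ],
)

```text
clock: 8.7
eef_pos: [619.7, 113.2, 90.5]
tool_rot: [0.727, 0.686, -0.001, -0.001]
ft_force: [-0.6, 0.6, -0.7]
gripper_width: 12.9
```

```bash
python3 - <<'E'
from h import *
im,K,T=cap("scene","s6")
c=im[150:290,165:335]; cv2.imwrite("pics/s6z.png",cv2.convertScaleAbs(cv2.resize(c,(728,600),interpolation=cv2.INTER_CUBIC),alpha=2))
E
python3 go.py 49.6 -2 90
```

```text
clock 8.75 tray xy 49.2 194.4 z 91.1 w 12.6 F [-0.  -0.6  0.4] j [ 0.18  0.52 -0.1   0.95  0.    1.81]
shift [-196.4    1.3    1.1] turn [-0.12  0.01 -0.26] world [610.1 -82.9  90. ]
```

View pics/s6z.png

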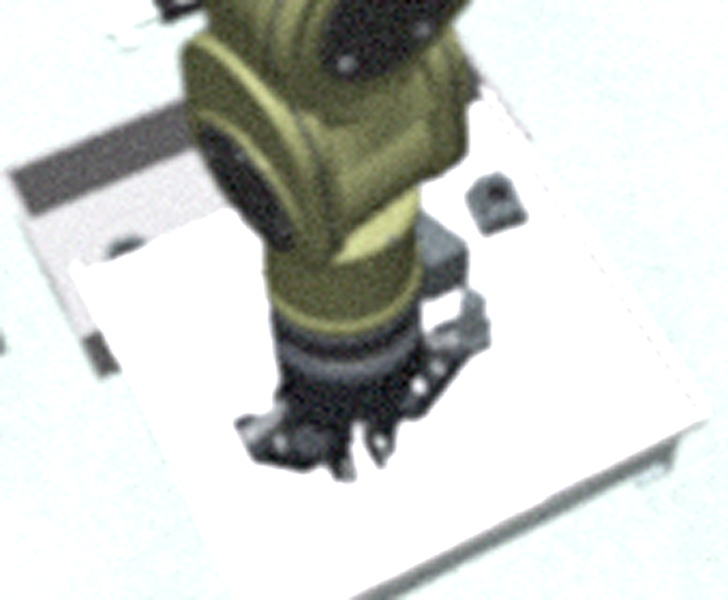

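The first hex nut is visible in the bin at (125,245). I'll push T-nut 2.

Request:
send_rows(
  rows=[
    [-3, 0, 1, 0, 0, 0, 0.7],
    [-7, 0, 1, 0, 0, 0, 0.7],
    [-10, 0, 1, 0, 0, 0, 0.7],
    [-13, 0, 1, 0, 0, 0, 0.7],
    [-16, 0, 1, 0, 0, 0, 0.7],
    [-19, 0, 1, 0, 0, 0, 0.7],
    [-22, 0, 1, 0, 0, 0, 0.7],
    [-26, 0, 1, 0, 0, 0, 0.7],
    [-31, 0, 1, 0, 0, 0, 0.7],
    [-37, 0, 1, 0, 0, 0, 0.7],
    [-43, 0, 1, 0, 0, 0, 0.7],
    [-49, 0, 1, 0, 0, 0, 0.7],
  ],
)

```text
clock: 9.95
eef_pos: [617.2, 63.7, 90.1]
tool_rot: [0.727, 0.686, -0.001, -0.001]
ft_force: [-0.6, -0.0, 0.4]
gripper_width: 12.7
```

Request:
send_rows(
  rows=[
    [-5, 0, 0, 0, 0, 0, 0.7],
    [-11, 0, 0, 0, 0, 0, 0.7],
    [-17, 0, 0, 0, 0, 0, 0.7],
    [-23, 0, 0, 0, 0, 0, 0.7],
    [-29, 0, 0, 0, 0, 0, 0.7],
    [-35, 0, 0, 0, 0, 0, 0.7],
    [-41, 0, 0, 0, 0, 0, 0.7],
    [-47, 0, 0, 0, 0, 0, 0.7],
    [-53, 0, 0, 0, 0, 0, 0.7],
    [-59, 0, 0, 0, 0, 0, 0.7],
    [-65, 0, 0, 0, 0, 0, 0.7],
    [-71, 0, 0, 0, 0, 0, 0.7],
  ],
)

```text
clock: 11.15
eef_pos: [613.0, -7.7, 90.1]
tool_rot: [0.727, 0.686, -0.001, -0.001]
ft_force: [0.6, 0.9, 0.1]
gripper_width: 12.9
```

```bash
python3 - <<'E'
from h import *
im,K,T=cap("scene","s7")
c=im[150:290,165:335]; cv2.imwrite("pics/s7z.png",cv2.convertScaleAbs(cv2.resize(c,(728,600),interpolation=cv2.INTER_CUBIC),alpha=2))
E
python3 go.py 49.6 -4 90
```

```text
clock 11.2 tray xy 48.5 72.3 z 90.1 w 12.8 F [-0.8 -0.6  0. ] j [-0.01  0.5  -0.15  0.92 -0.    1.62]
shift [-76.3   1.5   0.1] turn [-0.13  0.06 -0.32] world [610.  -84.9  90. ]
```

View pics/s7z.png

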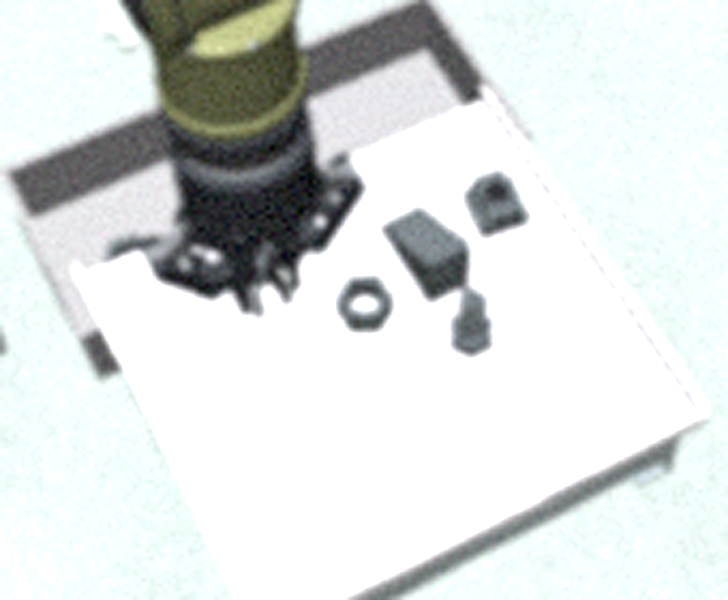

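T-nut 2 is ahead of the fingers at (265,290). The hex nut at (365,303), the block and the bolt haven't moved. I'll finish the push over the lip.

Request:
send_rows(
  rows=[
    [-5, 0, 0, 0, 0, 0, 0.7],
    [-11, 0, 0, 0, 0, 0, 0.7],
    [-17, 0, 0, 0, 0, 0, 0.7],
    [-23, 0, 0, 0, 0, 0, 0.7],
    [-29, 0, 0, 0, 0, 0, 0.7],
    [-34, 0, 0, 0, 0, 0, 0.7],
    [-39, 0, 0, 0, 0, 0, 0.7],
    [-44, 0, 0, 0, 0, 0, 0.7],
    [-49, 0, 0, 0, 0, 0, 0.7],
    [-54, 0, 0, 0, 0, 0, 0.7],
    [-59, 0, 0, 0, 0, 0, 0.7],
    [-64, 0, 0, 0, 0, 0, 0.7],
  ],
)

```text
clock: 12.4
eef_pos: [609.1, -73.1, 90.1]
tool_rot: [0.728, 0.686, -0.001, -0.0]
ft_force: [-0.1, -0.4, 0.4]
gripper_width: 12.8
```

Request:
send_rows(
  rows=[
    [-4, 0, 0, 0, 0, 0, 0.7],
    [-8, 0, 0, 0, 0, 0, 0.7],
    [-12, 0, 0, 0, 0, 0, 0.7],
    [-14, 0, 0, 0, 0, 0, 0.7],
    [-14, 0, 0, 0, 0, 0, 0.7],
    [-14, 0, 0, 0, 0, 0, 0.7],
  ],
)

```text
clock: 13.0
eef_pos: [608.3, -87.0, 90.1]
tool_rot: [0.728, 0.686, -0.001, -0.0]
ft_force: [-0.9, -0.6, 0.4]
gripper_width: 12.7
```

```bash
python3 - <<'E'
from h import *
im,K,T=cap("scene","s8")
c=im[150:290,165:335]; cv2.imwrite("pics/s8z.png",cv2.convertScaleAbs(cv2.resize(c,(728,600),interpolation=cv2.INTER_CUBIC),alpha=2))
E
python3 go.py 1 151 150
```

```text
clock 13.05 tray xy 48.0 -6.1 z 90.1 w 12.9 F [ 0.5  0.8 -0.2] j [-0.14  0.5  -0.15  0.92 -0.    1.49]
shift [156.8 -48.  -60. ] turn [-0.13  0.07 -0.31] world [569.7  72.4 150. ]
```

View pics/s8z.png

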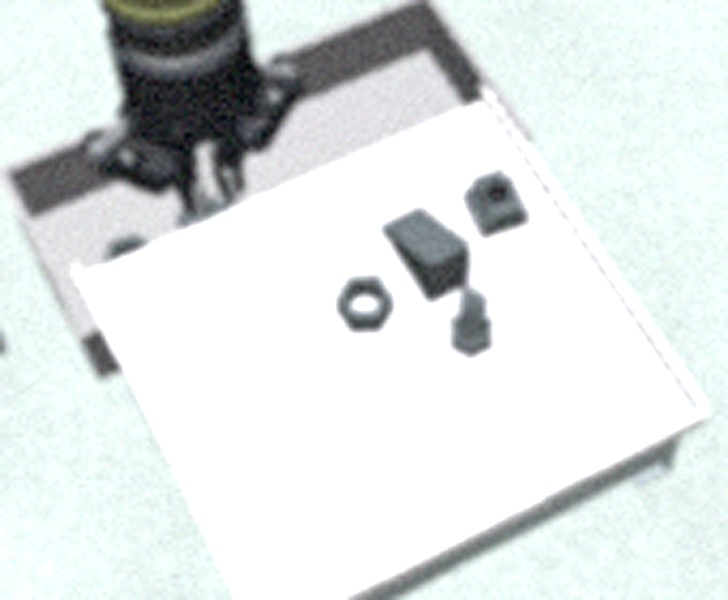

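T-nut 2 has dropped and is just visible in the bin at (195,215), with hex 1 at (125,245). The middle lane is next. I'll use shut fingers there to keep the knuckles away from the block and bolt.

Request:
send_rows(
  rows=[
    [0, 0, -15, 0, 0, 0, 1],
    [5, 0, -40, 0, 0, 0, 1],
    [20, -5, -65, 0, 0, 0, 1],
    [60, -18, -80, 0, 0, 0, 1],
    [100, -31, -80, 0, 0, 0, 1],
    [140, -44, -80, 0, 0, 0, 1],
    [159, -48, -75, 0, 0, 0, 1],
    [159, -48, -60, 0, 0, 0, 1],
    [159, -48, -50, 0, 0, 0, 1],
    [159, -48, -50, 0, 0, 0, 1],
  ],
)

```text
clock: 14.05
eef_pos: [568.5, 74.5, 138.4]
tool_rot: [0.727, 0.686, -0.003, -0.001]
ft_force: [-0.2, -0.6, -0.3]
gripper_width: -0.1
```

```bash
python3 - <<'E'
from h import *
im,K,T=cap("scene","s9")
c=im[190:260,205:295]; cv2.imwrite("pics/s9z.png",cv2.convertScaleAbs(cv2.resize(c,(720,560),interpolation=cv2.INTER_CUBIC),alpha=2.2))
c=im[150:290,165:335]; cv2.imwrite("pics/s9w.png",cv2.convertScaleAbs(cv2.resize(c,(728,600),interpolation=cv2.INTER_CUBIC),alpha=2))
E
python3 go.py 1 151 92
```

```text
clock 14.1 tray xy 0.3 152.9 z 139.2 w -0.4 F [ 0.2  0.5 -0. ] j [ 0.13  0.4  -0.18  1.   -0.    1.76]
shift [-1.8  0.9 47.2] turn [-0.25  0.09 -0.33] world [569.7  72.4  92. ]
```

View pics/s9z.png

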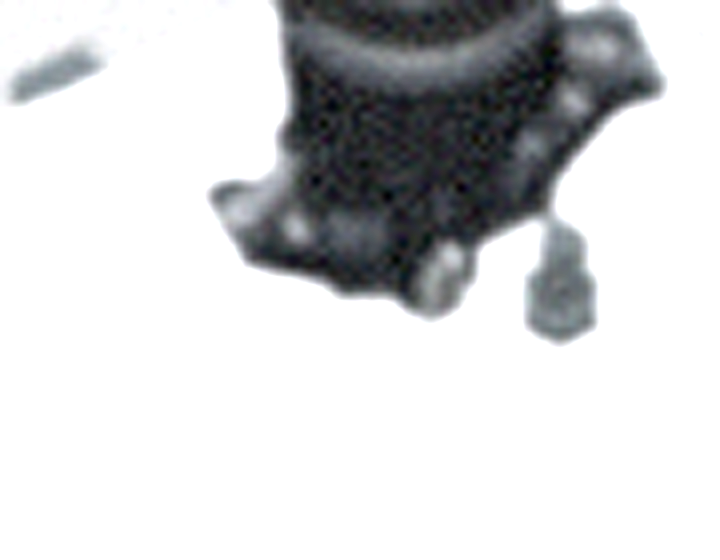

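View pics/s9w.png

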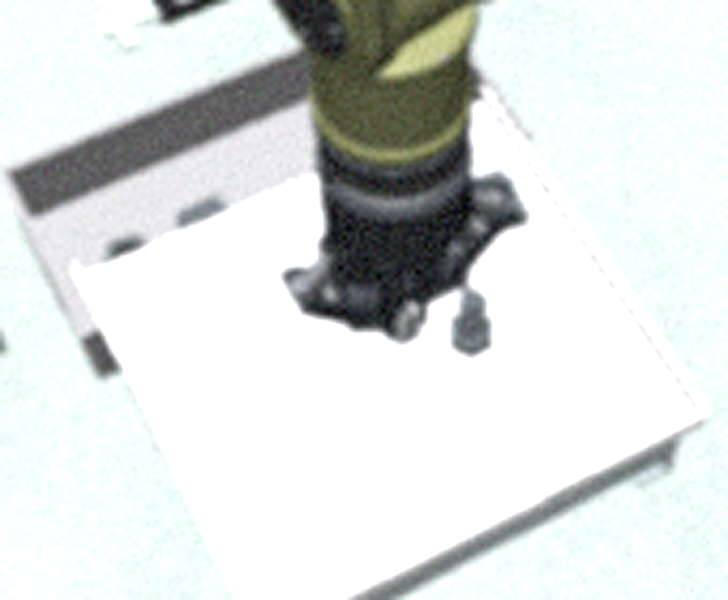

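Both nuts show in the bin at (125,245) and (200,210) in the wide crop. The gripper's right-hand silhouette in the close crop runs (475,245)–(545,215)–(605,110)–(660,92), and the bolt top is at (563,225). I'll put numbers on it.

```bash
python3 - <<'E'
from h import *
from scipy.spatial.transform import Rotation as R
o=robot.get_obs(); p=o["eef_pos"]; M=R.from_quat(o["tool_rot"]).as_matrix()
b=np.load("pics/scene9.npz") if 0 else np.load("pics/s9.npz"); K,T=b["K"],b["T"]
for c in((430,317),(475,245),(545,215),(560,170),(605,110),(660,92),(340,292),(245,262),(212,195)):
    u=((c[0]+.5)/8-.5+205,(c[1]+.5)/8-.5+190)
    d=T[:3,:3]@(np.linalg.inv(K)@np.array([u[0],u[1],1])); o_=T[:3,3]
    for off in(0,11,14):
        n=M[:,0]; s=((p+off*n-o_)@n)/(d@n); X=M.T@(o_+s*d-p); print(c,off,"y,z",X[1:].round(1),end=" | ")
    print()
L=np.array([560.7,-78.3]); ang=np.radians(-3.05); ex=np.array([np.cos(ang),np.sin(ang)]); ey=np.array([-ex[1],ex[0]])
a=np.load("pics/top0.npz"); s0=np.load("pics/scene0.npz")
def tr(X): d=X[:2]-L; return (d@ex).round(1),(d@ey).round(1)
for nm,uv,z in(("bolt head",(247.9,196.4),93),): print(nm,tr(ray(a["K"],a["T"],uv,z)))
f=lambda q:((q[0]+.5)/(720/156)-.5+196,(q[1]+.5)/(600/130)-.5+120)
for nm,q,z in(("blk back top",(296,322),130),("blk back top2",(296,375),130),("blk front",(405,340),94),("blk front2",(405,392),94)): print(nm,tr(ray(a["K"],a["T"],f(q),z)))
for nm,q in(("bolt shank top",(433,268)),): 
    print(nm,tr(ray(s0["K"],s0["T"],((q[0]+.5)/(656/175)-.5+160,(q[1]+.5)/3.75-.5+145),130)))
E
```

```text
(430, 317) 0 y,z [-2.4 17.2] | (430, 317) 11 y,z [ 2.9 -5.1] | (430, 317) 14 y,z [  4.3 -11.3] | 
(475, 245) 0 y,z [-18.  -13.7] | (475, 245) 11 y,z [-12.3 -35.3] | (475, 245) 14 y,z [-10.8 -41.2] | 
(545, 215) 0 y,z [-41.4 -12.3] | (545, 215) 11 y,z [-35.2 -33.9] | (545, 215) 14 y,z [-33.5 -39.8] | 
(560, 170) 0 y,z [-46.1 -34.5] | (560, 170) 11 y,z [-39.8 -55.6] | (560, 170) 14 y,z [-38.1 -61.3] | 
(605, 110) 0 y,z [-60.5 -56.7] | (605, 110) 11 y,z [-53.8 -77.2] | (605, 110) 14 y,z [-51.9 -82.8] | 
(660, 92) 0 y,z [-78.8 -52.8] | (660, 92) 11 y,z [-71.6 -73.4] | (660, 92) 14 y,z [-69.7 -79. ] | 
(340, 292) 0 y,z [ 26.1 -22.5] | (340, 292) 11 y,z [ 30.5 -43.9] | (340, 292) 14 y,z [ 31.8 -49.7] | 
(245, 262) 0 y,z [ 53.5 -63. ] | (245, 262) 11 y,z [ 57.2 -83.3] | (245, 262) 14 y,z [ 58.3 -88.8] | 
(212, 195) 0 y,z [  60.  -104.5] | (212, 195) 11 y,z [  63.6 -123.8] | (212, 195) 14 y,z [  64.6 -129. ] | 
bolt head (np.float64(-47.7), np.float64(148.6))
blk back top (np.float64(-35.3), np.float64(117.5))
blk back top2 (np.float64(-64.1), np.float64(115.6))
blk front (np.float64(-34.4), np.float64(58.5))
blk front2 (np.float64(-63.6), np.float64(56.8))
bolt shank top (np.float64(-53.2), np.float64(144.1))
```

Clearance estimate, using the left silhouette because the block contaminates the right one: the gripper underside at 36–42 mm out sits about 47–54 mm above the tips. The block and bolt tops are about 38 mm above the tips. To widen that margin I'll add a 6° roll that lifts the block side, and lower in two steps.

Request:
send_rows(
  rows=[
    [-1, 1, 0, 3, 0, 0, 1],
    [-2, 1, 5, 6, 0, 0, 1],
    [-2, 1, 15, 6, 0, 0, 1],
    [-2, 1, 22, 6, 0, 0, 1],
    [-2, 1, 28, 6, 0, 0, 1],
    [-2, 1, 30, 6, 0, 0, 1],
    [-2, 1, 30, 6, 0, 0, 1],
  ],
)

```text
clock: 14.8
eef_pos: [569.1, 72.2, 109.0]
tool_rot: [0.727, 0.685, -0.038, -0.039]
ft_force: [-1.2, 0.9, -0.5]
gripper_width: -0.2
```

```bash
python3 - <<'E'
from h import *
im,K,T=cap("scene","s10")
c=im[190:260,205:295]; cv2.imwrite("pics/s10z.png",cv2.convertScaleAbs(cv2.resize(c,(720,560),interpolation=cv2.INTER_CUBIC),alpha=2.2))
E
python3 go.py 1 151 93
```

```text
clock 14.85 tray xy 0.8 150.8 z 109.4 w 0.0 F [-0.3  0.3  0.8] j [ 0.12  0.49 -0.11  1.07  0.02  1.75]
shift [ 0.2  2.  16.3] turn [-6.24  0.08 -0.33] world [569.7  72.4  93. ]
```

View pics/s10z.png

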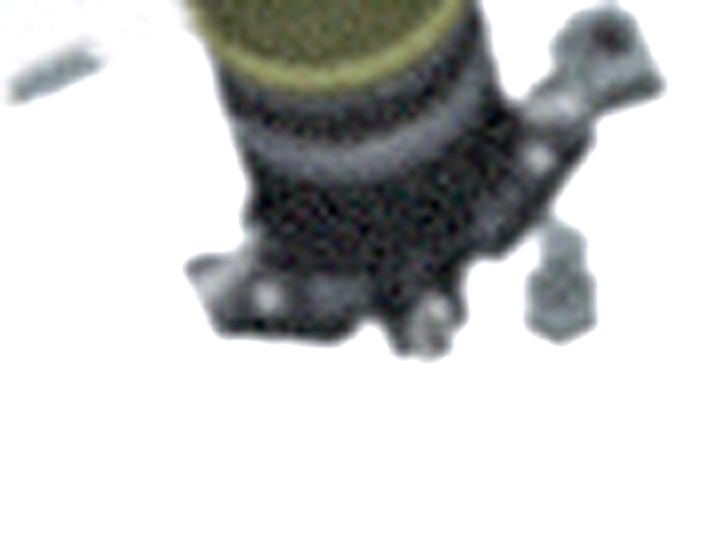

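The block side has lifted as intended, and the bolt at (560,285) hasn't moved. The right-hand profile is now clean: (490,258), (535,228), (592,145). I'll check its height.

```bash
python3 - <<'E'
from h import *
o=robot.get_obs(); p=o["eef_pos"]
L=np.array([560.7,-78.3]); ang=np.radians(-3.05); ex=np.array([np.cos(ang),np.sin(ang),0]); n=np.array([-ex[1],ex[0],0])
b=np.load("pics/s10.npz"); K,T=b["K"],b["T"]
for c in((430,357),(465,270),(495,258),(535,228),(592,145),(330,342),(220,333)):
    u=((c[0]+.5)/8-.5+205,(c[1]+.5)/8-.5+190)
    d=T[:3,:3]@(np.linalg.inv(K)@np.array([u[0],u[1],1])); o_=T[:3,3]
    for off in(0,8,11,14):
        s=((p+off*n-o_)@n)/(d@n); X=o_+s*d; print(c,off,"tray x, z above tip",((X-p)@ex).round(1),(X[2]-p[2]).round(1),end=" | ")
    print()
E
```

```text
(430, 357) 0 tray x, z above tip -3.4 -16.9 | (430, 357) 8 tray x, z above tip 0.5 -0.2 | (430, 357) 11 tray x, z above tip 1.9 6.1 | (430, 357) 14 tray x, z above tip 3.4 12.4 | 
(465, 270) 0 tray x, z above tip -16.1 27.2 | (465, 270) 8 tray x, z above tip -11.9 43.1 | (465, 270) 11 tray x, z above tip -10.4 49.1 | (465, 270) 14 tray x, z above tip -8.8 55.0 | 
(495, 258) 0 tray x, z above tip -26.2 26.0 | (495, 258) 8 tray x, z above tip -21.9 41.9 | (495, 258) 11 tray x, z above tip -20.3 47.9 | (495, 258) 14 tray x, z above tip -18.7 53.8 | 
(535, 228) 0 tray x, z above tip -39.9 32.8 | (535, 228) 8 tray x, z above tip -35.3 48.6 | (535, 228) 11 tray x, z above tip -33.6 54.5 | (535, 228) 14 tray x, z above tip -31.9 60.5 | 
(592, 145) 0 tray x, z above tip -58.4 65.9 | (592, 145) 8 tray x, z above tip -53.5 81.1 | (592, 145) 11 tray x, z above tip -51.7 86.8 | (592, 145) 14 tray x, z above tip -49.8 92.5 | 
(330, 342) 0 tray x, z above tip 29.4 21.9 | (330, 342) 8 tray x, z above tip 32.7 37.9 | (330, 342) 11 tray x, z above tip 33.9 43.9 | (330, 342) 14 tray x, z above tip 35.1 49.9 | 
(220, 333) 0 tray x, z above tip 62.8 56.8 | (220, 333) 8 tray x, z above tip 65.5 72.2 | (220, 333) 11 tray x, z above tip 66.5 77.9 | (220, 333) 14 tray x, z above tip 67.5 83.7 |
```

The underside is about 48 mm above the tips at the block edge, against the 38 mm needed. I'll lower to z≈93 and start the push.

Request:
send_rows(
  rows=[
    [0, 1, 6, 0, 0, 0, 1],
    [0, 2, 12, 0, 0, 0, 1],
    [0, 2, 16, 0, 0, 0, 1],
    [-3, 2, 16.5, 0, 0, 0, 1],
    [-7, 2, 16.5, 0, 0, 0, 1],
    [-11, 2, 16.5, 0, 0, 0, 1],
    [-14, 2, 16.5, 0, 0, 0, 1],
    [-17, 2, 16.5, 0, 0, 0, 1],
    [-20, 2, 16.5, 0, 0, 0, 1],
    [-23, 2, 16.5, 0, 0, 0, 1],
    [-26, 2, 16.5, 0, 0, 0, 1],
    [-30, 2, 16.5, 0, 0, 0, 1],
  ],
)

```text
clock: 16.05
eef_pos: [568.0, 42.2, 92.9]
tool_rot: [0.727, 0.685, -0.038, -0.039]
ft_force: [0.3, 0.7, 0.1]
gripper_width: 0.2
```

```bash
python3 - <<'E'
from h import *
im,K,T=cap("scene","s11")
c=im[150:290,165:335]; cv2.imwrite("pics/s11z.png",cv2.convertScaleAbs(cv2.resize(c,(728,600),interpolation=cv2.INTER_CUBIC),alpha=2))
E
python3 go.py 1 -6 92
```

```text
clock 16.1 tray xy 0.8 120.0 z 92.9 w 0.2 F [ 0.1 -0.3 -0.1] j [ 0.07  0.5  -0.15  1.03  0.01  1.7 ]
shift [-125.9    1.1    1. ] turn [-6.24  0.11 -0.35] world [561.4 -84.3  92. ]
```

View pics/s11z.png

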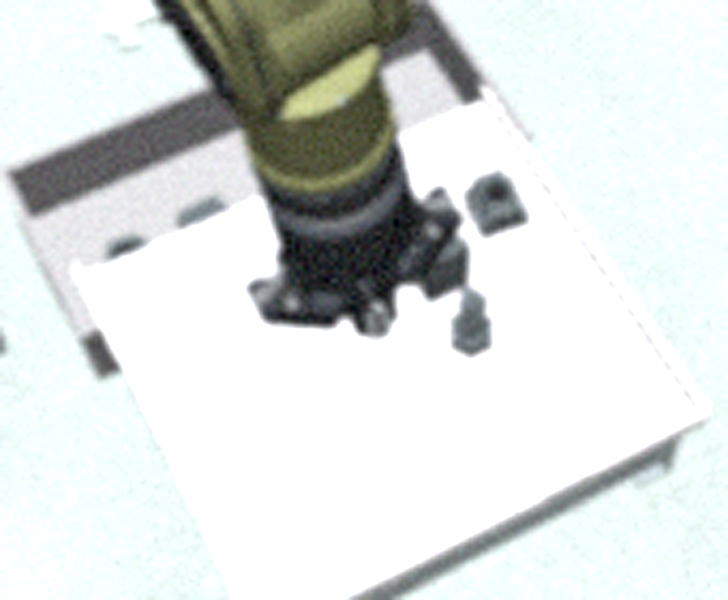

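The block at (450,265) and the bolt at (472,325) haven't moved, and the hex nut is ahead of the fingers. I'll continue.

Request:
send_rows(
  rows=[
    [-5, 0, 0, 0, 0, 0, 1],
    [-11, 0, 0, 0, 0, 0, 1],
    [-17, 0, 0, 0, 0, 0, 1],
    [-23, 0, 0, 0, 0, 0, 1],
    [-29, 0, 0, 0, 0, 0, 1],
    [-35, 0, 0, 0, 0, 0, 1],
    [-41, 0, 0, 0, 0, 0, 1],
    [-47, 0, 0, 0, 0, 0, 1],
    [-53, 0, 0, 0, 0, 0, 1],
    [-59, 0, 0, 0, 0, 0, 1],
    [-64, 0, 0, 0, 0, 0, 1],
    [-69, 0, 0, 0, 0, 0, 1],
  ],
)

```text
clock: 17.3
eef_pos: [563.8, -27.9, 93.0]
tool_rot: [0.727, 0.685, -0.038, -0.039]
ft_force: [0.2, 1.2, -0.7]
gripper_width: 0.1
```

```bash
python3 - <<'E'
from h import *
im,K,T=cap("scene","s12")
c=im[150:290,165:335]; cv2.imwrite("pics/s12z.png",cv2.convertScaleAbs(cv2.resize(c,(728,600),interpolation=cv2.INTER_CUBIC),alpha=2))
E
python3 go.py 1 -6 92
```

```text
clock 17.35 tray xy 0.4 49.8 z 93.0 w 0.1 F [-1.3 -0.3  0.3] j [-0.05  0.49 -0.16  1.03 -0.    1.58]
shift [-55.8   1.1   1.1] turn [-6.24  0.15 -0.39] world [561.4 -84.3  92. ]
```

View pics/s12z.png

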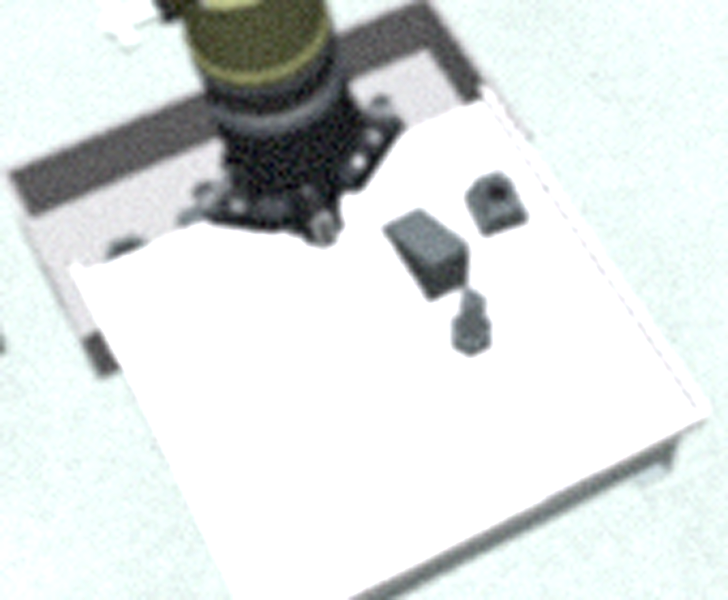

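The block and bolt haven't moved, at (430,255) and (472,325), and nothing is left behind the fingers. I'll finish over the lip.

Request:
send_rows(
  rows=[
    [-5, 0, 0, 0, 0, 0, 1],
    [-10, 0, 0, 0, 0, 0, 1],
    [-15, 0, 0, 0, 0, 0, 1],
    [-20, 0, 0, 0, 0, 0, 1],
    [-25, 0, 0, 0, 0, 0, 1],
    [-30, 0, 0, 0, 0, 0, 1],
    [-35, 0, 0, 0, 0, 0, 1],
    [-40, 0, 0, 0, 0, 0, 1],
    [-45, 0, 0, 0, 0, 0, 1],
    [-50, 0, 0, 0, 0, 0, 1],
    [-55, 0, 0, 0, 0, 0, 1],
    [-55, 0, 0, 0, 0, 0, 1],
  ],
)

```text
clock: 18.55
eef_pos: [560.4, -84.2, 93.2]
tool_rot: [0.727, 0.684, -0.038, -0.039]
ft_force: [0.2, -1.4, 0.0]
gripper_width: 0.3
```

```bash
python3 - <<'E'
from h import *
im,K,T=cap("scene","s13")
c=im[150:290,165:335]; cv2.imwrite("pics/s13z.png",cv2.convertScaleAbs(cv2.resize(c,(728,600),interpolation=cv2.INTER_CUBIC),alpha=2))
E
python3 go.py -103 128 150
```

```text
clock 18.6 tray xy -0.0 -5.5 z 93.2 w 0.1 F [0.  0.1 0.1] j [-0.14  0.5  -0.15  1.03 -0.01  1.49]
shift [ 132.6 -109.6  -45.6] turn [-6.24  0.14 -0.42] world [464.7  55.  150. ]
```

View pics/s13z.png

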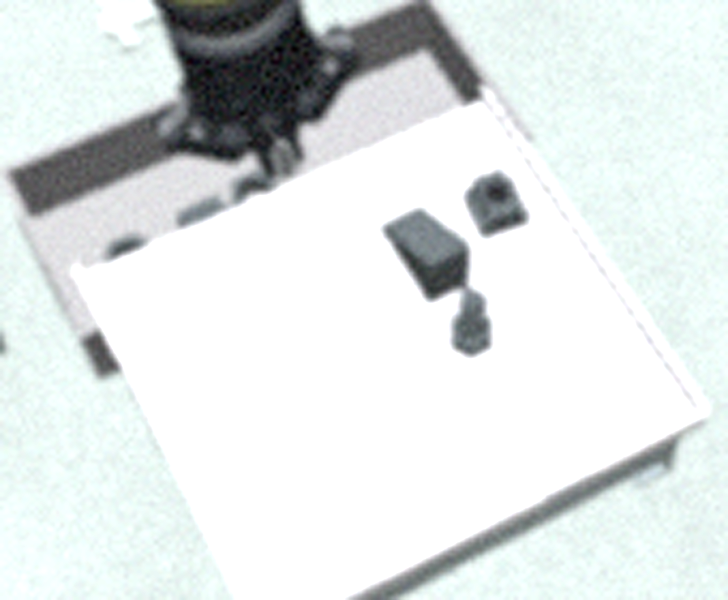

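Three nuts are now in the bin, at (125,245), (200,212) and (250,187). The block, the bolt and the last T-nut at (497,205) are in place. I'll lift high, cross over the block, and come down behind the last nut with the roll reversed.

Request:
send_rows(
  rows=[
    [0, -3, -25, 0, 0, 0, 1],
    [0, -6, -55, 0, 0, 0, 1],
    [5, -9, -80, -2, 0, 0, 1],
    [30, -30, -82, -5, 0, 0, 1],
    [60, -55, -76, -8, 0, 0, 1],
    [95, -85, -68, -11, 0, 0, 1],
    [120, -104, -63, -12.4, 0, 0, 1],
    [130, -111, -60, -12.4, 0, 0, 1],
    [130.5, -111, -60, -12.4, 0, 0, 1],
    [130.5, -110, -45, -12.4, 0, 0, 1],
    [130.5, -109, -35, -12.4, 0, 0, 1],
    [130.5, -109, -35, -12.4, 0, 0, 1],
  ],
)

```text
clock: 19.8
eef_pos: [463.9, 52.1, 138.0]
tool_rot: [0.727, 0.684, 0.035, 0.039]
ft_force: [-0.0, -0.3, 0.1]
gripper_width: -0.1
```

```bash
python3 - <<'E'
from h import *
im,K,T=cap("scene","s14")
c=im[150:290,165:335]; cv2.imwrite("pics/s14z.png",cv2.convertScaleAbs(cv2.resize(c,(728,600),interpolation=cv2.INTER_CUBIC),alpha=2))
im,K,T=cap("top","t14")
c=im[120:250,196:352]; cv2.imwrite("pics/t14z.png",cv2.convertScaleAbs(cv2.resize(c,(720,600),interpolation=cv2.INTER_CUBIC),alpha=2))
E
python3 go.py -103.5 126 93
```

```text
clock 19.9 tray xy -102.9 125.3 z 139.2 w 0.0 F [0.1 0.3 0.4] j [ 0.13  0.15 -0.54  0.77 -0.02  1.76]
shift [ 0.8 -5.5 45.9] turn [ 6.12  0.21 -0.47] world [464.1  53.   93. ]
```

View pics/s14z.png

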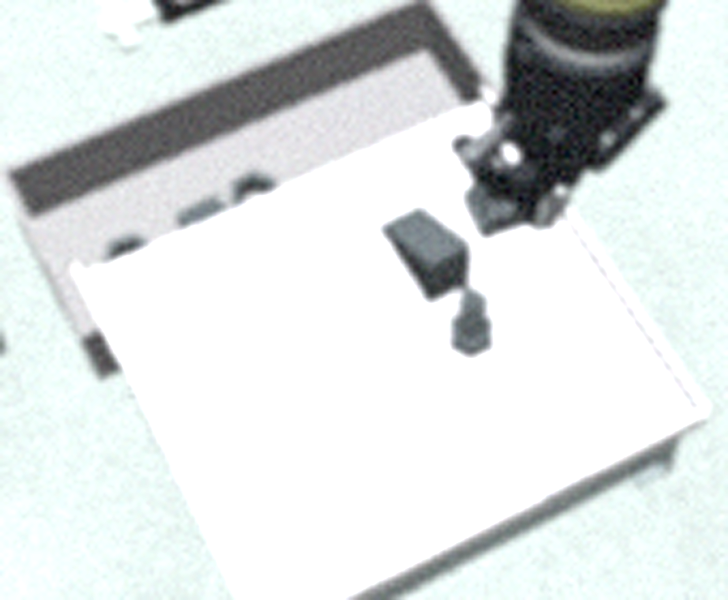

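View pics/t14z.png

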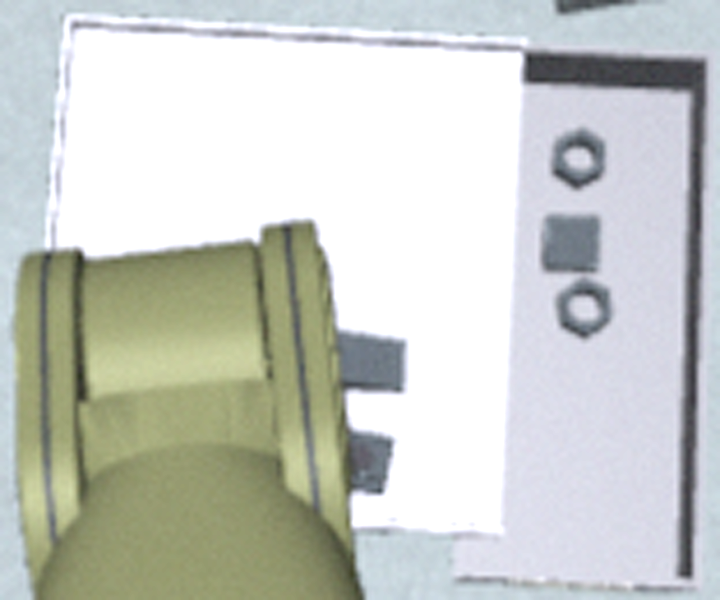

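The top view confirms three nuts in the bin, at (580,158), (570,243) and (585,308). The last T-nut at (370,462) and the block haven't moved. I'll lower behind it and push.

Request:
send_rows(
  rows=[
    [0, -1, 12, 0, 0, 0, 1],
    [0, -3, 24, 0, 0, 0, 1],
    [0, -4, 34, 0, 0, 0, 1],
    [0.5, -5, 42, 0, 0, 0, 1],
    [0.5, -5.5, 46, 0, 0, 0, 1],
    [-2, -5.5, 47, 0, 0, 0, 1],
    [-5, -5.5, 47, 0, 0, 0, 1],
    [-8, -5.5, 47, 0, 0, 0, 1],
    [-11, -5.5, 47, 0, 0, 0, 1],
    [-14, -5.5, 47, 0, 0, 0, 1],
    [-17, -5.5, 47, 0, 0, 0, 1],
    [-20, -5.5, 47, 0, 0, 0, 1],
  ],
)

```text
clock: 21.1
eef_pos: [462.9, 32.2, 92.1]
tool_rot: [0.727, 0.684, 0.036, 0.04]
ft_force: [-0.4, 2.0, 0.8]
gripper_width: 0.3
```

```bash
python3 - <<'E'
from h import *
im,K,T=cap("scene","s15")
c=im[150:290,165:335]; cv2.imwrite("pics/s15z.png",cv2.convertScaleAbs(cv2.resize(c,(728,600),interpolation=cv2.INTER_CUBIC),alpha=2))
E
python3 go.py -103.5 -6 92
```

```text
clock 21.15 tray xy -103.5 104.7 z 92.1 w -0.0 F [-0.1  0.4 -0.7] j [ 0.08  0.2  -0.63  0.64 -0.02  1.71]
shift [-110.7    0.9    0.5] turn [ 6.13  0.21 -0.49] world [457.  -78.8  92. ]
```

View pics/s15z.png

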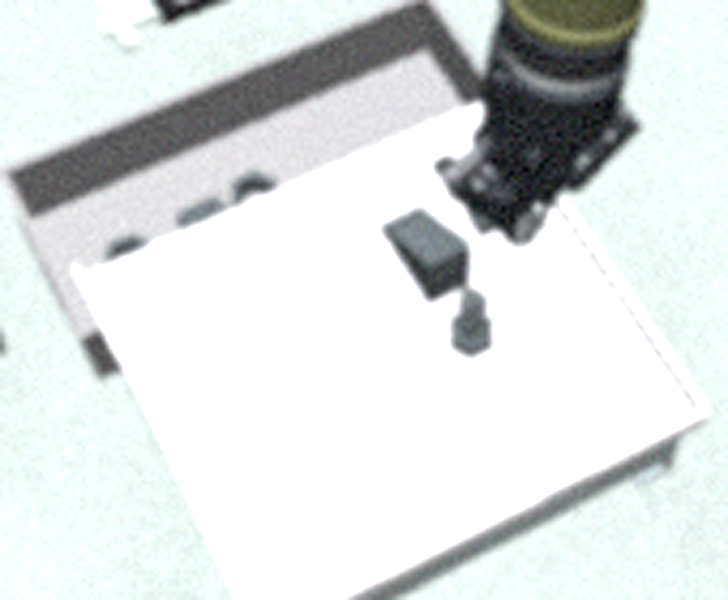

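The fingers are behind the last T-nut and clear of the block, which is at (430,255). I'll push on.

Request:
send_rows(
  rows=[
    [-4, 0, 0, 0, 0, 0, 1],
    [-9, 0, 0, 0, 0, 0, 1],
    [-14, 0, 0, 0, 0, 0, 1],
    [-19, 0, 0, 0, 0, 0, 1],
    [-24, 0, 0, 0, 0, 0, 1],
    [-29, 0, 0, 0, 0, 0, 1],
    [-34, 0, 0, 0, 0, 0, 1],
    [-39, 0, 0, 0, 0, 0, 1],
    [-44, 0, 0, 0, 0, 0, 1],
    [-49, 0, 0, 0, 0, 0, 1],
    [-54, 0, 0, 0, 0, 0, 1],
    [-59, 0, 0, 0, 0, 0, 1],
  ],
)

```text
clock: 22.35
eef_pos: [459.2, -27.5, 92.3]
tool_rot: [0.728, 0.684, 0.035, 0.04]
ft_force: [0.3, 0.1, -0.4]
gripper_width: -0.3
```

```bash
python3 - <<'E'
from h import *
im,K,T=cap("scene","s16")
c=im[150:290,165:335]; cv2.imwrite("pics/s16z.png",cv2.convertScaleAbs(cv2.resize(c,(728,600),interpolation=cv2.INTER_CUBIC),alpha=2))
E
python3 go.py -103.5 -6 92
```

```text
clock 22.4 tray xy -104.1 44.7 z 92.2 w -0.0 F [ 0.2 -0.8 -0.1] j [-0.06  0.19 -0.64  0.63 -0.    1.57]
shift [-50.6   1.    0.6] turn [ 6.13  0.26 -0.52] world [457.  -78.8  92. ]
```

View pics/s16z.png

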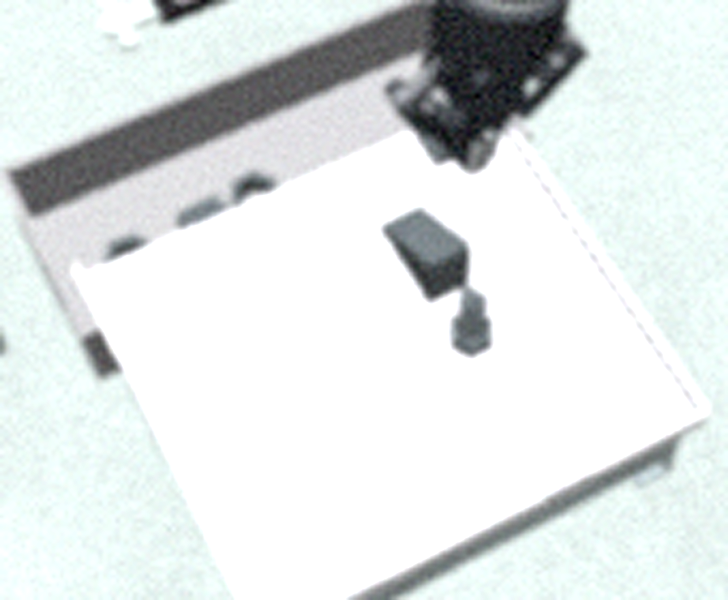

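The nut is moving ahead of the fingers, and the block and bolt haven't moved. I'll do the last stretch over the lip, then lift.

Request:
send_rows(
  rows=[
    [-5, 0, 0, 0, 0, 0, 1],
    [-10, 0, 0, 0, 0, 0, 1],
    [-15, 0, 0, 0, 0, 0, 1],
    [-20, 0, 0, 0, 0, 0, 1],
    [-25, 0, 0, 0, 0, 0, 1],
    [-30, 0, 0, 0, 0, 0, 1],
    [-35, 0, 0, 0, 0, 0, 1],
    [-40, 0, 0, 0, 0, 0, 1],
    [-45, 0, 0, 0, 0, 0, 1],
    [-50, 0, 0, 0, 0, 0, 1],
    [-51, 0, 0, 0, 0, 0, 1],
    [-51, 0, 0, 0, 0, 0, 1],
  ],
)

```text
clock: 23.6
eef_pos: [456.0, -79.3, 92.5]
tool_rot: [0.728, 0.684, 0.035, 0.04]
ft_force: [-0.5, 0.4, -0.7]
gripper_width: 0.1
```

```bash
python3 - <<'E'
from h import *
im,K,T=cap("scene","s17")
c=im[150:290,165:335]; cv2.imwrite("pics/s17z.png",cv2.convertScaleAbs(cv2.resize(c,(728,600),interpolation=cv2.INTER_CUBIC),alpha=2))
E
python3 go.py
```

```text
clock 23.65 tray xy -104.5 -6.4 z 92.5 w 0.0 F [ 0.4 -0.2 -0.3] j [-0.18  0.2  -0.63  0.64  0.01  1.46]
```

View pics/s17z.png

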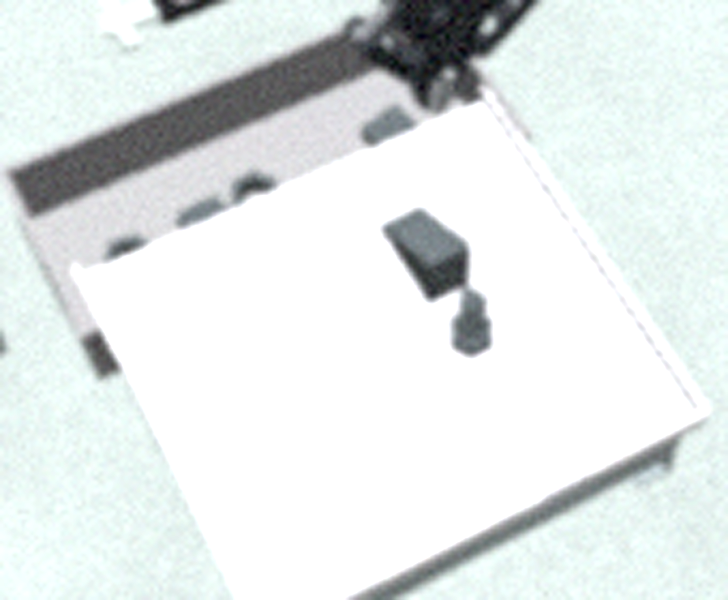

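All four nuts are in the bin; the last lies at (388,127). I'll retreat up and away from the tray.

Request:
send_rows(
  rows=[
    [0, 0, -15, 0, 0, 0, 1],
    [0, 0, -45, 0, 0, 0, 1],
    [0, 0, -85, 0, 0, 0, 1],
    [-10, 0, -120, 3, 0, 0, 1],
    [-40, 0, -140, 6, 0, 0, 1],
    [-80, -10, -140, 6, 0, 0, 1],
    [-120, -20, -140, 6, 0, 0, 1],
    [-160, -30, -140, 6, 0, 0, 1],
    [-200, -40, -140, 6, 0, 0, 1],
    [-220, -45, -140, 6, 0, 0, 1],
    [-220, -45, -140, 6, 0, 0, 1],
    [-220, -45, -140, 6, 0, 0, 1],
  ],
)

```text
clock: 24.85
eef_pos: [382.5, -294.2, 227.5]
tool_rot: [0.729, 0.684, -0.0, 0.002]
ft_force: [-0.4, 0.6, -0.1]
gripper_width: -0.0
```

```bash
python3 - <<'E'
from meas import *
ims={}
for n,f in(("top","t18"),("scene","s18")): 
    im,K,T=cap(n,f); ims[n]=(im,K,T)
c=ims["top"][0][120:250,196:352]; cv2.imwrite("pics/t18z.png",cv2.convertScaleAbs(cv2.resize(c,(720,600),interpolation=cv2.INTER_CUBIC),alpha=2))
for n,f in(("top","top0"),("scene","scene0")):
    a=cv2.cvtColor(np.load("pics/%s.npz"%f)["im"],cv2.COLOR_BGR2GRAY).astype(float); b=cv2.cvtColor(ims[n][0],cv2.COLOR_BGR2GRAY).astype(float)
    w=cv2.createHanningWindow((24,36),cv2.CV_64F)
    if n=="top":
        for nm,(r0,r1,c0,c1) in {"bin edge":(225,250,312,355),"bin far":(128,145,312,355),"block":(188,208,256,290),"bolt":(188,206,238,258),"caliper":(175,270,378,415)}.items():
            t=a[r0:r1,c0:c1].astype(np.float32); s=b[r0-4:r1+4,c0-4:c1+4].astype(np.float32)
            m=cv2.matchTemplate(s,t,cv2.TM_CCOEFF_NORMED); _,v,_,l=cv2.minMaxLoc(m); print(nm,"shift px",l[0]-4,l[1]-4,round(v,3))
s=720/156
im,K,T=ims["top"]
hull=np.array([[312,140],[343,141],[340,243],[306,243]]); 
for o in blobs(im,hull): print("bin blob",np.round(o[:3],1),ray(K,T,o[:2],14).round(0))
c=ims["scene"][0]; cv2.imwrite("pics/s18v.png",cv2.convertScaleAbs(c,alpha=1.6))
E
```

```text
bin edge shift px 0 4 0.8
bin far shift px 0 0 0.998
block shift px 0 0 0.999
bolt shift px 0 0 0.999
caliper shift px 0 0 0.762
bin blob [320.  223.  120.5] [ 464. -119.   14.]
bin blob [322.1 186.4  90. ] [ 565. -126.   14.]
bin blob [319.2 172.5 120.5] [ 605. -118.   14.]
bin blob [321.  153.9  95. ] [ 658. -124.   14.]
```

View pics/t18z.png

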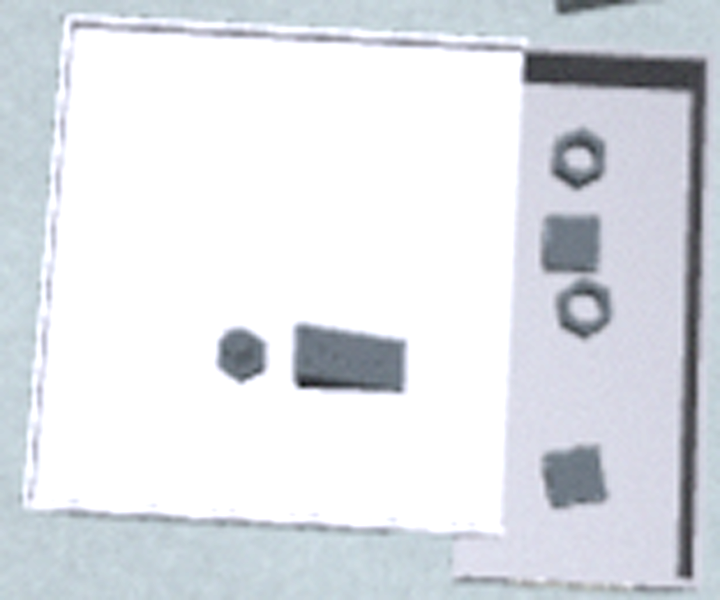

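View pics/s18v.png

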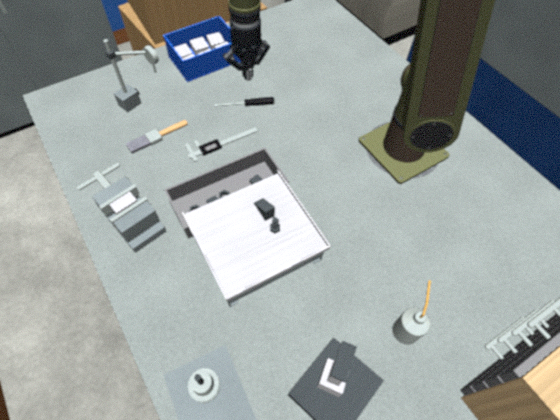

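The tray now holds only the block and bolt, and all four nuts lie flat in the bin. The bin's corners (706,60) and (692,578) match the first picture. The weak "bin edge" and "caliper" matches could be the T-nut and the arm covering those patches, so I'll re-check them in the unobstructed scene view before handing in.

```bash
python3 - <<'E'
from h import *
a=np.load("pics/scene0.npz")["im"]; b=np.load("pics/s18.npz")["im"]
for nm,(r0,r1,c0,c1) in {"bin far rim":(148,180,240,282),"bin corner":(180,240,160,195),"caliper":(125,162,182,262),"deburr":(92,110,210,278),"brush":(118,155,124,190),"oil":(280,345,395,440),"jaw":(335,400,285,385),"block+bolt":(195,235,250,290)}.items():
    m=cv2.matchTemplate(b[r0-5:r1+5,c0-5:c1+5],a[r0:r1,c0:c1],cv2.TM_CCOEFF_NORMED); _,v,_,l=cv2.minMaxLoc(m); print(nm,l[0]-5,l[1]-5,round(v,3))
print(robot.get_obs()["joint_vel"].round(3), robot.get_obs()["clock"])
print(robot.job_done())
E
```

```text
bin far rim 0 0 0.974
bin corner 0 0 0.983
caliper 0 0 0.994
deburr 0 0 0.995
brush 0 0 0.982
oil 0 0 0.99
jaw 0 0 0.994
block+bolt 0 0 0.749
[ 0.009 -0.005 -0.    -0.002 -0.003 -0.002] 24.95
the job is handed in; nothing more can be done
None
```

I swept all four nuts along their lanes and over the lip into the bin, and handed the job in at about 25 s of the 67 s allowed. I used the fingertips slightly open for the two far lanes. For the lanes beside the step block I used them shut and rolled 6° to clear it.

**Last checks:**
- **Nuts:** the top view shows all four lying apart on the bin floor, and nothing left on the deck but the block and bolt.
- **Block, bolt and bin:** none had moved (0 px). The block and bolt were compared in the top view, the bin rim in both views.
- **Bystanders:** the caliper, deburring tool, brush, oil can and jaw part showed 0 px shift in the scene view.
- **Forces:** wrist readings stayed within about 2 N. These were taken only at the end of each move, so brief peaks in between were not seen.

**Checks that disagreed:**
- **Weak image matches:** the top-view matches for the bin's near edge and the caliper were poor (0.80 with a false 4 px shift, and 0.76), probably because a nut and the arm covered those patches. The scene view matched both well (0.97–0.99). The scene-view patch for the block and bolt scored only 0.75, probably because it included a nut that is now gone, but the top view gave 0.999 for each.
- **Camera offset:** the two cameras differed by about 4 mm in y, and the lip came out about 6 mm higher than stated. I worked from the stated 85 mm deck height, and the pushes showed no sign of a problem with it.

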